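Spin-check two plating turntables, then load the free one and cover the binding one

ROBOT

A 7-joint arm with a two-finger parallel gripper is mounted at the origin on the work surface. World frame = base frame: x ahead of the robot, y to its left, z up, the work surface at z = 0. Lengths are in m, angles in rad, forces in N, time in s.
With the tool pointing down it reaches from about 0.425 to 0.925 m from the base axis. Payload 6.8 kg.
Tool frame: the origin (TCP) lies midway between the tips of the shut fingers; the grasp point (between the pads) lies 19 mm behind it (bot.grasp_offset is the distance from the TCP to the grasp point, in m); z points along the fingers, x is the direction in which the jaws open and shut, and the axes are right-handed (so a half turn about z gives the same grasp; the last joint's range is limited). The gripper opens to 85 mm and grips with 20 to 120 N. Pads are 22 mm wide; open, the fingers measure 114 mm over their backs; the gripper's body (76 mm by 85 mm) begins 54 mm behind the grasp point. The pads swing forward as they close: fully open they stand 13 mm farther back than shut.
Start: joints at [1.055, 0.477, 0.022, 1.555, -0.011, 1.109, -0.083], TCP at [0.268, -0.62, 0.231] pointing down, gripper open.
Joint ranges: [-2.96, 2.96], [-0.34, 2.1], [-1.41, 1.46], [0.24, 2.44], [-1.37, 4.51], [0.17, 1.92], [-2.96, 2.96]. Speed limits (rad/s): [2.39, 2.39, 3.14, 3.14, 3.14, 3.14, 3.14].

INTERFACE

Orientations are given as a unit quaternion [w, x, y, z].
In Python, from station import bot, imaging gives the robot as it stands. The module is installed in compiled form; this text tells all that it offers.
- The arm moves only by the tool apply_moves, never from a script. Its argument "increments" is a list of rows, each a list of 7 numbers: the shift along the tool's x, y, z in mm, then the turn, a rotation vector about the tool's x, y, z in degrees, then the closure, from -1 (fully open) to 1 (shut). In form: [[dx, dy, dz, rx, ry, rz, grip], ...]. A call has exactly 8 rows; each row shifts and turns the pose as measured when the row begins, along the tool's axes as they then stand; what a row does not reach is not made up. A row lasts 1/8 s, in which the tool goes at most 62.5 mm and 10.7 degrees, less where a joint would pass 70% of its speed; a pose out of reach is approached as far as the arm can. A call with a gripper value outside its range is refused whole. The fingers move at their own pace and stop on an object; "grip_force" is the grip in N (left out, the last holds). Time passes only in rows, so rows that do not move let the fingers close, or fill a call up. It gives the time, the measured TCP pose, the force and the opening at its end, in the units of the state.
- bot.get_obs(): the state, without advancing time (a new reading comes with each control period).
- imaging.read_camera(name): name is "scene" or "side" or "wrist"; returns the picture (384x512x3 uint8, red, green, blue); there is no depth.
- imaging.get_calibration(name): a dict with "K" (3x3 intrinsics, pixels), "extrinsics" (4x4, takes a point from camera to world coordinates). Camera axes: x right, y down, z forward; pixel columns grow to the right and rows downward; lengths in m; the calibration is good to about 2 mm. A picture is of the moment at which its call begins: read the wrist's pose just before it. get_calibration takes no time and is no camera call; for the wrist camera it gives the pose at the moment of the call.
- bot.hand_in(): hands the job in, once; it reports no verdict.
The state is a dict: "t": time; "q": joint angles; "joint_vel": joint speeds; "joint_torque": joint torques, N m; "eef_pos": TCP position; "tool_rot": TCP orientation; "contact_force": force on the tool from outside, world axes, zero at the start; "torque": the same for the moment, N m; "gripper_width": opening from 0.0 (shut) to 1.0 (fully open).
Only numpy, scipy, OpenCV 4.12 (cv2) and the standard library are available. Lean on these libraries where they do the work, as an engineer would, in place of code of your own. Each camera call takes 0.05 s, during which the arm holds its last target.

TASK

One of the two plating turntables on the bench has a binding bearing: flick each platter round briskly by hand and see which one runs on freely. Take the closed culture dish off the sloping rest, set it down flat in the middle of the free-running platter, once that stands still, between its pins, and flick that platter once more so that it turns on by itself with the dish. Put the dust cover squarely over the platter that binds; put things down gently, do not drop them, and leave the jars and the stack of dishes alone.

Things in the scene. Friction and masses are not known exactly. Their poses are not given: they have to be found in the camera images.
- turntable_1: heavy grey cast hand turntable for plating, fixed; origin on the bench under its upright spindle. Foot 120 mm across, column about 50 mm thick, aluminium platter 110 mm across and 8 mm thick on top, top face 74 mm above the bench. The two turntables look alike; one runs free and one binds, which is not known beforehand.
- platter_1_top (a point): centre of the top face of the platter of turntable_1, on the spindle axis, 74 mm above the bench. The frame turns with the platter, z up. Three upright steel pins, 9 mm thick and 16 mm high above the face, stand on a circle of 40 mm radius, 120 degrees apart; one lies on this frame's +x axis.
- platter_1_pin (a point): point on the axis of one pin of that platter (the one on the +x axis of platter_1_top), 8 mm above the platter's top face, 40 mm from the spindle axis; turns with the platter
- platter_1 (a joint): turn of that platter about its spindle, rad, counter-clockwise from above, no stops, not wrapped; at 0 its frame's x is world +x. A free platter let go at 3 rad/s runs on for over a second (1.5 rad or more). A binding one needs about 1 N at a pin to turn and stops within 0.2 s (under 0.3 rad) of being let go.
- turntable_2: heavy grey cast hand turntable for plating, fixed; origin on the bench under its upright spindle. Foot 120 mm across, column about 50 mm thick, aluminium platter 110 mm across and 8 mm thick on top, top face 74 mm above the bench. The two turntables look alike; one runs free and one binds, which is not known beforehand.
- platter_2_top (a point): centre of the top face of the platter of turntable_2, on the spindle axis, 74 mm above the bench. The frame turns with the platter, z up. Three upright steel pins, 9 mm thick and 16 mm high above the face, stand on a circle of 40 mm radius, 120 degrees apart; one lies on this frame's +x axis.
- platter_2_pin (a point): point on the axis of one pin of that platter (the one on the +x axis of platter_2_top), 8 mm above the platter's top face, 40 mm from the spindle axis; turns with the platter
- platter_2 (a joint): turn of that platter about its spindle, rad, counter-clockwise from above, no stops, not wrapped; at 0 its frame's x is world +x. A free platter let go at 3 rad/s runs on for over a second (1.5 rad or more). A binding one needs about 1 N at a pin to turn and stops within 0.2 s (under 0.3 rad) of being let go.
- dish_mid (a point): centre (half-way up) of the closed glass culture dish: 60 mm across, 22 mm high, 70 g, dark red medium, lid fast. z is its axis towards the lid. It starts lying on the sloping rest, so z leans 35 degrees from vertical towards the rest's -x side; its y is then level, across the slope.
- dish_rest: fixed steel draining rest; origin on the bench under the middle of the dish's underside, which starts 80 mm up; x level in the uphill direction, z up. Its face rises 35 degrees towards +x and is 88 mm long, only 46 mm wide: the dish overhangs it by 7 mm on both sides (y), free for fingers. Two pins at the low edge stop the dish. Foot plate 100 x 60 mm; highest edge 112 mm up.
- cover_knob (a point): centre of the black knob (30 mm across, 22 mm high) of the grey plastic dust cover: a round hood open below, 128 mm outside, 122 mm inside, 40 mm high, 160 g. The knob's centre is 65 mm above the lower rim, 25 mm above the flat top. It starts on the bench. On a turntable its top rests on the pins, skirt round the platter, knob centre 44 mm above the platter's face.
- jar_1: bystander: empty glass jar with foil lid, 73 mm across, 107 mm high; origin under its centre
- jar_2: bystander: a second jar like jar_1
- dish_stack: bystander: stack of three closed dishes, 92 mm across, 51 mm high; origin under its centre
Things that resemble listed ones, but are neither listed nor needed, are in the scene too. There is more than one size of the part that bears dish_mid; the job needs the middle-sized.

How it is judged:
On the way, in this order (a step that is already met when the one before it is completed fails the run):
1. one of the platters has been flicked round (turned by about half a radian or more, faster than 1 rad/s) ((((distance of platter_1_pin from where it was at the start of the episode above 0.02 m or value of joint platter_1 above 1.5 rad or value of joint platter_1 below -1.5 rad) and (velocity of joint platter_1 above 1 rad/s or velocity of joint platter_1 below -1 rad/s)) or ((distance of platter_2_pin from where it was at the start of the episode above 0.02 m or value of joint platter_2 above 1.5 rad or value of joint platter_2 below -1.5 rad) and (velocity of joint platter_2 above 1 rad/s or velocity of joint platter_2 below -1 rad/s)))).
2. the other platter has been flicked round as well ((((distance of platter_1_pin from where it was at the start of the episode above 0.02 m or value of joint platter_1 above 1.5 rad or value of joint platter_1 below -1.5 rad) and (distance of platter_2_pin from where it was at the start of the episode above 0.02 m or value of joint platter_2 above 1.5 rad or value of joint platter_2 below -1.5 rad) and (velocity of joint platter_1 above 1 rad/s or velocity of joint platter_1 below -1 rad/s)) or ((distance of platter_1_pin from where it was at the start of the episode above 0.02 m or value of joint platter_1 above 1.5 rad or value of joint platter_1 below -1.5 rad) and (distance of platter_2_pin from where it was at the start of the episode above 0.02 m or value of joint platter_2 above 1.5 rad or value of joint platter_2 below -1.5 rad) and (velocity of joint platter_2 above 1 rad/s or velocity of joint platter_2 below -1 rad/s)))).
3. only then the dish lies flat and released in the middle of a standing platter, between the pins (((horizontal distance between dish_mid and platter_1_top below 0.009 m and z of dish_mid in the frame of platter_1_top between 0.005 and 0.017 m and angle between dish_mid's own z axis and vertical below 0.1 rad and contact force between the fingers and dish below 0.1 N and linear speed of dish below 0.1 m/s and not (velocity of joint platter_1 above 0.3 rad/s or velocity of joint platter_1 below -0.3 rad/s)) or (horizontal distance between dish_mid and platter_2_top below 0.009 m and z of dish_mid in the frame of platter_2_top between 0.005 and 0.017 m and angle between dish_mid's own z axis and vertical below 0.1 rad and contact force between the fingers and dish below 0.1 N and linear speed of dish below 0.1 m/s and not (velocity of joint platter_2 above 0.3 rad/s or velocity of joint platter_2 below -0.3 rad/s)))), for 0.2 s.
4. that platter, with the dish on it and no finger touching it, runs on by itself for half a second (faster than 0.5 rad/s): it is the free-running one. The dust cover may go on before or after this (((horizontal distance between dish_mid and platter_1_top below 0.009 m and z of dish_mid in the frame of platter_1_top between 0.005 and 0.017 m and angle between dish_mid's own z axis and vertical below 0.1 rad and contact force between the fingers and dish below 0.1 N and linear speed of dish below 0.1 m/s and (velocity of joint platter_1 above 0.5 rad/s or velocity of joint platter_1 below -0.5 rad/s) and contact force between the fingers and turntable_1 below 0.05 N) or (horizontal distance between dish_mid and platter_2_top below 0.009 m and z of dish_mid in the frame of platter_2_top between 0.005 and 0.017 m and angle between dish_mid's own z axis and vertical below 0.1 rad and contact force between the fingers and dish below 0.1 N and linear speed of dish below 0.1 m/s and (velocity of joint platter_2 above 0.5 rad/s or velocity of joint platter_2 below -0.5 rad/s) and contact force between the fingers and turntable_2 below 0.05 N))), for 0.5 s.
At the end, for the whole second after the job is handed in: Dish released and flat (within 6 degrees) on the free-running platter, centre within 9 mm of the spindle axis (the platter may still be turning); dust cover released, at rest and level (within 6 degrees) over the binding platter, centred within 11 mm, right down on the pins (((horizontal distance between dish_mid and platter_1_top below 0.009 m and z of dish_mid in the frame of platter_1_top between 0.005 and 0.017 m and angle between each of dish_mid, cover_knob's own z axis and vertical below 0.1 rad and contact force between the fingers and dish below 0.1 N and linear speed of dish below 0.1 m/s and horizontal distance between cover_knob and platter_2_top below 0.011 m and z of cover_knob in the frame of platter_2_top between 0.036 and 0.052 m and contact force between the fingers and dust_cover below 0.1 N and linear speed of dust_cover below 0.05 m/s) or (horizontal distance between dish_mid and platter_2_top below 0.009 m and z of dish_mid in the frame of platter_2_top between 0.005 and 0.017 m and angle between each of dish_mid, cover_knob's own z axis and vertical below 0.1 rad and contact force between the fingers and dish below 0.1 N and linear speed of dish below 0.1 m/s and horizontal distance between cover_knob and platter_1_top below 0.011 m and z of cover_knob in the frame of platter_1_top between 0.036 and 0.052 m and contact force between the fingers and dust_cover below 0.1 N and linear speed of dust_cover below 0.05 m/s))); the robot touches nothing.
It fails at once if a jar or the stack of dishes is shifted by more than 20 mm or tipped (distance of any of jar_1, jar_2, dish_stack from where it was at the start of the episode above 0.02 m or angle between any of jar_1, jar_2, dish_stack's own z axis and vertical above 0.25 rad).
It fails at once if the dish or the dust cover is dropped (moves faster than 0.6 m/s while not held, as after a fall of 18 mm) ((linear speed of dish above 0.6 m/s and contact force between the fingers and dish below 0.05 N) or (linear speed of dust_cover above 0.6 m/s and contact force between the fingers and dust_cover below 0.05 N)).
It fails at once if the dish is brought down on a platter on its edge (touching it while leaning more than 15 degrees) (angle between dish_mid's own z axis and vertical above 0.26 rad and (contact force between dish and turntable_1 above 0.1 N or contact force between dish and turntable_2 above 0.1 N)).
It also fails if it takes over 72 s, if anything falls off the work surface, if the arm or the gripper's body presses on something with over 40 N, if the wrist force passes 120 N, or if a joint passes its speed limit or range.

## Working session

There is one attempt and no reset: what is moved stays moved. The work goes in short steps, Python scripts to look and compute and a tool call to move; the robot and the scene stay as the last step left them, time stands still between calls to the robot, and variables do not carry over. Pictures are saved under pics/ and viewed, and the job is handed in when it is done.

Besides the shell and the picture viewer there is one more tool, called after "Request:" as name([rows], argument=value, ...), one row to a line, values as JSON. apply_moves: Moves the arm, as the interface text tells. Its arguments: {"type":"object","properties":{"increments":{"type":"array","items":{"type":"array","items":{"type":"number"}}},"grip_force":{"type":"number"}},"required":["increments"]}

```bash
mkdir -p pics
cat > h.py <<'E'
import numpy as np, cv2
from station import bot, imaging
from scipy.spatial.transform import Rotation as R
def save(n,f):
    im=imaging.read_camera(n); cv2.imwrite('pics/'+f,im[:,:,::-1]); return im
def ray(n,u,v,C=None):
    C=C or imaging.get_calibration(n); K=np.array(C['K']);E=np.array(C['extrinsics'])
    d=E[:3,:3]@np.linalg.solve(K,[u,v,1.]); return E[:3,3],d
def onz(n,u,v,z,C=None):
    o,d=ray(n,u,v,C); return o+d*(z-o[2])/d[2]
def proj(n,p,C=None):
    C=C or imaging.get_calibration(n); K=np.array(C['K']);E=np.array(C['extrinsics'])
    c=E[:3,:3].T@(np.array(p)-E[:3,3]); q=K@c; return q[:2]/q[2]
def rot(o): 
    q=o['tool_rot']; return R.from_quat([q[1],q[2],q[3],q[0]])
def st():
    o=bot.get_obs(); print('t',round(o['t'],2),'p',np.round(o['eef_pos'],4),'R',np.round(rot(o).as_matrix(),3).tolist(),'f',np.round(o['contact_force'],1),'g',o['gripper_width'],'q',np.round(o['q'],2)); return o
E
python3 - <<'E'
from h import *
st()
for n in ['scene','side','wrist']:
    save(n,n+'0.png'); C=imaging.get_calibration(n); print(n,np.round(C['K'],1).tolist(),np.round(C['extrinsics'],3).tolist())
E
```

```text
t 0.0 p [ 0.2674 -0.6191  0.2303] R [[0.397, -0.918, -0.001], [-0.918, -0.397, 0.002], [-0.002, 0.0, -1.0]] f [-0.3 -0.3 -1.3] g 0.9967695216715727 q [ 1.05  0.48  0.02  1.56 -0.01  1.11 -0.08]
scene [[435.4, 0.0, 262.3], [0.0, 435.4, 193.9], [0.0, 0.0, 1.0]] [[-0.631, 0.59, -0.503, 1.188], [0.775, 0.495, -0.393, 0.452], [0.017, -0.638, -0.77, 0.985], [0.0, 0.0, 0.0, 1.0]]
side [[411.9, 0.0, 255.3], [0.0, 411.9, 192.5], [0.0, 0.0, 1.0]] [[-0.912, -0.311, 0.266, 0.311], [-0.409, 0.685, -0.602, 0.596], [0.005, -0.659, -0.752, 0.848], [0.0, 0.0, 0.0, 1.0]]
wrist [[297.6, 0.0, 257.7], [0.0, 297.6, 188.7], [0.0, 0.0, 1.0]] [[0.395, -0.882, -0.257, 0.334], [-0.919, -0.38, -0.11, -0.591], [-0.001, 0.28, -0.96, 0.374], [0.0, 0.0, 0.0, 1.0]]
```

View pics/scene0.png

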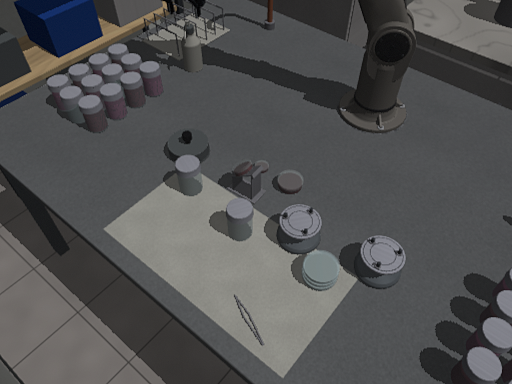

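View pics/side0.png

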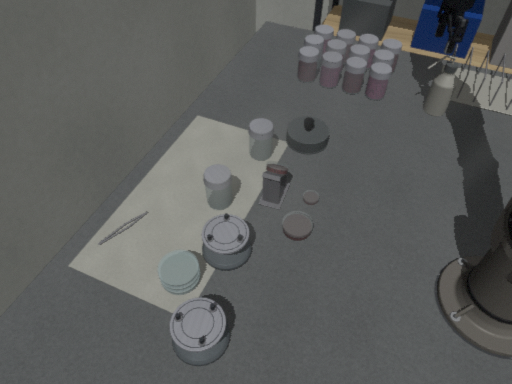

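View pics/wrist0.png

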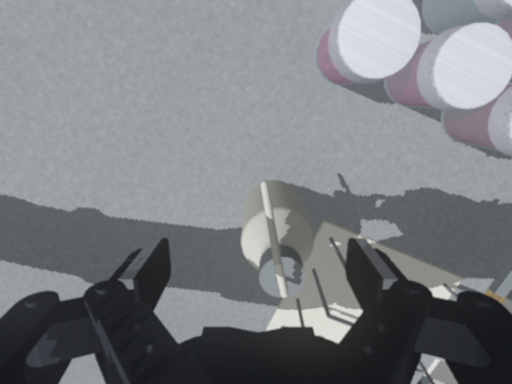

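The scene view shows the turntables at about (300,222) and (382,255), the dish stack at (321,270), and jars at (189,175) and (239,220). It also shows the cover at (188,145), the rest with its dish at (247,175), and a spare dish at (290,181). I'll zoom in for pixel positions.

Run:
```python
import cv2
a=cv2.imread('pics/scene0.png'); b=cv2.imread('pics/side0.png')
cv2.imwrite('pics/z1.png',cv2.resize(a[190:290,250:420],None,fx=4.5,fy=4.5,interpolation=cv2.INTER_CUBIC))
cv2.imwrite('pics/z2.png',cv2.resize(a[110:230,150:310],None,fx=4.5,fy=4.5,interpolation=cv2.INTER_CUBIC))
cv2.imwrite('pics/z3.png',cv2.resize(b[205:365,150:280],None,fx=3.7,fy=3.7,interpolation=cv2.INTER_CUBIC))
cv2.imwrite('pics/z4.png',cv2.resize(b[110:250,190:340],None,fx=4,fy=4,interpolation=cv2.INTER_CUBIC))
```

```text
(no output)
```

View pics/z1.png

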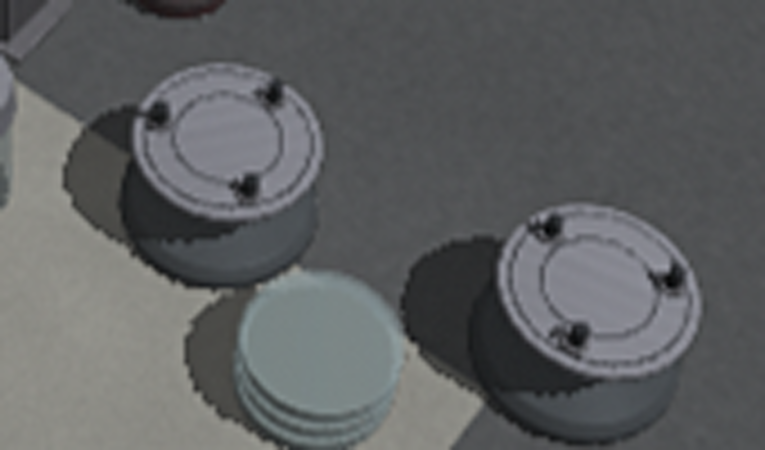

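View pics/z2.png

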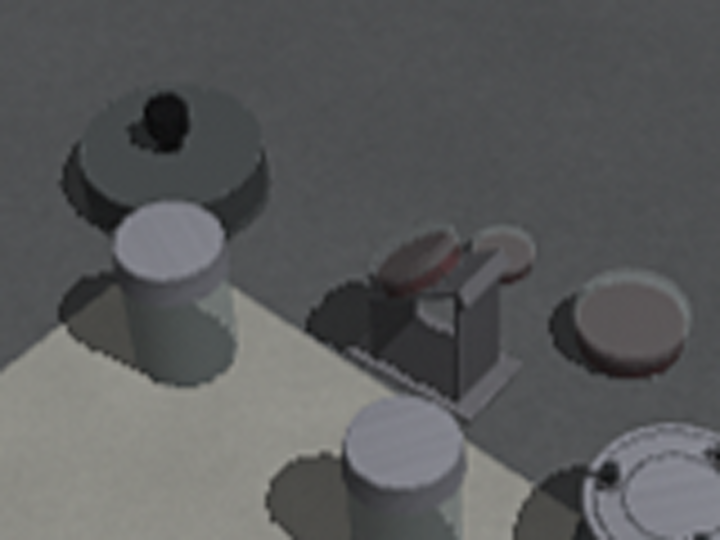

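View pics/z3.png

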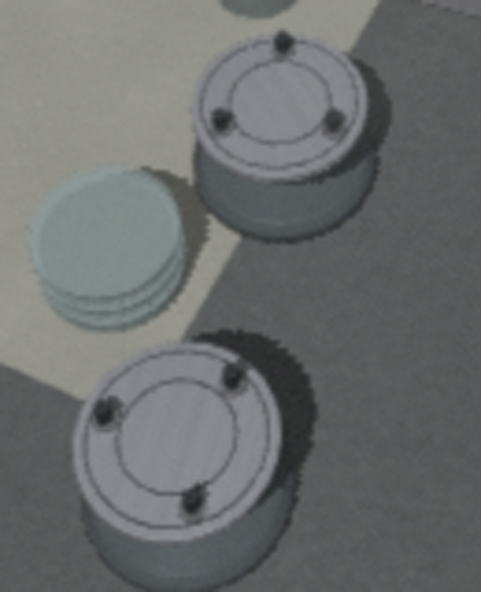

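View pics/z4.png

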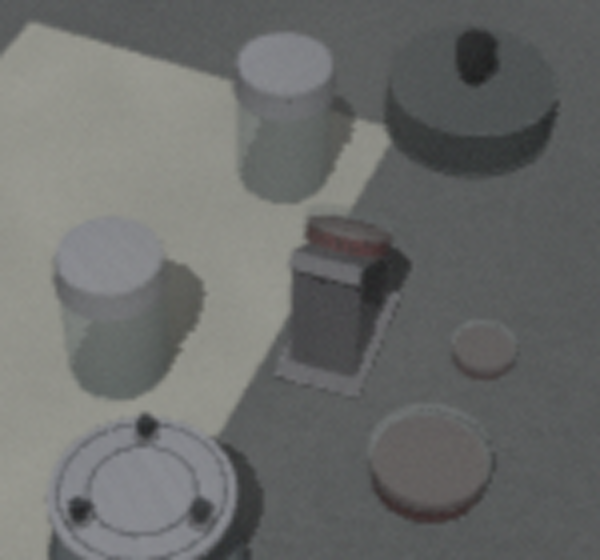

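```bash
cat > m.py <<'E'
from h import *
from scipy.optimize import least_squares
def circ(P,r=None):
    P=np.array(P); 
    A=np.c_[2*P,np.ones(len(P))]; s=np.linalg.lstsq(A,(P**2).sum(1),rcond=None)[0]
    return s[:2],np.sqrt(s[2]+s[0]**2+s[1]**2)
def plat(im,n,box,z,thr,C=None):
    x0,y0,x1,y1=box; g=cv2.cvtColor(im,cv2.COLOR_RGB2GRAY)[y0:y1,x0:x1]
    m=(g>thr).astype(np.uint8); m=cv2.morphologyEx(m,cv2.MORPH_CLOSE,np.ones((5,5)))
    cs,_=cv2.findContours(m,cv2.RETR_EXTERNAL,cv2.CHAIN_APPROX_NONE)
    c=cv2.convexHull(max(cs,key=cv2.contourArea))[:,0]+[x0,y0]
    P=[onz(n,u,v,z,C)[:2] for u,v in c]; return circ(P)
E
python3 - <<'E'
from m import *
a=cv2.imread('pics/scene0.png')[:,:,::-1].copy(); b=cv2.imread('pics/side0.png')[:,:,::-1].copy()
for n,im,bx in [('scene',a,(278,203,324,239)),('scene',a,(358,233,408,275)),('side',b,(200,212,252,256)),('side',b,(168,296,228,353))]:
    g=cv2.cvtColor(im,cv2.COLOR_RGB2GRAY)[bx[1]:bx[3],bx[0]:bx[2]]
    print(n,bx,[(t,)+tuple(np.round(x,4).tolist() if hasattr(x,'tolist') else x for x in plat(im,n,bx,.074,t)) for t in (105,115,125)])
print('jars/stack')
for n,pts in [('scene',[(189,163,.107),(239.5,208.5,.107),(321,266,.051),(187,117+24+3,.040),(187.2,137,.065)]),('side',[(261,127,.107),(217.5,174,.107),(180,269,.051),(308,132,.04),(309.3,124.5,.065)])]:
    for u,v,z in pts: print(n,u,v,np.round(onz(n,u,v,z),4))
E
```

```text
scene (278, 203, 324, 239) [(105, [0.5988, 0.1197], 0.0573), (115, [0.5983, 0.1195], 0.0567), (125, [0.5999, 0.1181], 0.0556)]
scene (358, 233, 408, 275) [(105, [0.5493, 0.3353], 0.0559), (115, [0.5507, 0.336], 0.0549), (125, [0.5508, 0.3351], 0.0538)]
side (200, 212, 252, 256) [(105, [0.6173, 0.1119], 0.0742), (115, [0.6186, 0.113], 0.0748), (125, [0.6197, 0.1141], 0.0738)]
side (168, 296, 228, 353) [(105, [0.5591, 0.3298], 0.0614), (115, [0.5586, 0.3288], 0.0603), (125, [0.5599, 0.3304], 0.0604)]
jars/stack
scene 189 163 [ 0.6585 -0.2216  0.107 ]
scene 239.5 208.5 [ 0.6889 -0.0096  0.107 ]
scene 321 266 [0.6633 0.2317 0.051 ]
scene 187 144 [ 0.5647 -0.3358  0.04  ]
scene 187.2 137 [ 0.5591 -0.3365  0.065 ]
side 261 127 [ 0.6581 -0.2243  0.107 ]
side 217.5 174 [ 0.6843 -0.0142  0.107 ]
side 180 269 [0.6531 0.2316 0.051 ]
side 308 132 [ 0.5521 -0.3356  0.04  ]
side 309.3 124.5 [ 0.5524 -0.3404  0.065 ]
```

Run:
```python
from h import *
def tri(p,q):
    o1,d1=ray('scene',*p);o2,d2=ray('side',*q)
    d1/=np.linalg.norm(d1);d2/=np.linalg.norm(d2)
    s=np.linalg.lstsq(np.c_[d1,-d2],o2-o1,rcond=None)[0]
    a,b=o1+s[0]*d1,o2+s[1]*d2; return np.round((a+b)/2,4),np.round(np.linalg.norm(a-b),4)
Z1=lambda x,y:(x/4.5+250,y/4.5+190); Z2=lambda x,y:(x/4.5+150,y/4.5+110)
Z3=lambda x,y:(x/3.7+150,y/3.7+205); Z4=lambda x,y:(x/4+190,y/4+110)
print('A c',np.round(onz('scene',*Z1(228,140),.074),4),np.round(onz('side',*Z3(280,106),.074),4))
print('B c',np.round(onz('scene',*Z1(600,290),.074),4),np.round(onz('side',*Z3(178,440),.074),4))
for p in [(275,90),(158,112),(248,185)]: print('Apin',np.round(onz('scene',*Z1(*p),.085),4))
for p in [(284,42),(222,121),(334,121)]: print('Apin side',np.round(onz('side',*Z3(*p),.085),4))
for p in [(550,225),(674,276),(577,333)]: print('Bpin',np.round(onz('scene',*Z1(*p),.085),4))
for p in [(233,377),(105,411),(193,499)]: print('Bpin side',np.round(onz('side',*Z3(*p),.085),4))
print('dish',tri(Z2(417,262),Z4(349,237)))
for p in [(345,350),(470,415),(520,360)]: print('foot sc',np.round(onz('scene',*Z2(*p),.004),4))
for p in [(280,373),(357,393),(400,294)]: print('foot side',np.round(onz('side',*Z4(*p),.004),4))
# top edge of high end z .112
for p in [(455,293),(505,250)]: print('hi sc',np.round(onz('scene',*Z2(*p),.11),4))
for p in [(292,262),(366,278)]: print('hi side',np.round(onz('side',*Z4(*p),.11),4))
print('knob',tri(Z2(166,120),Z4(477,56)))
print('cover top side',np.round(onz('side',*Z4(471,80),.04),4))
```

```text
A c [0.5998 0.1216 0.074 ] [0.5959 0.1189 0.074 ]
B c [0.5515 0.3367 0.074 ] [0.5476 0.3332 0.074 ]
Apin [0.5603 0.1255 0.085 ]
Apin [0.6166 0.0829 0.085 ]
Apin [0.6249 0.1524 0.085 ]
Apin side [0.6119 0.0805 0.085 ]
Apin side [0.6189 0.1501 0.085 ]
Apin side [0.557  0.1222 0.085 ]
Bpin [0.5397 0.2962 0.085 ]
Bpin [0.5255 0.3647 0.085 ]
Bpin [0.5905 0.3418 0.085 ]
Bpin side [0.5346 0.2943 0.085 ]
Bpin side [0.587  0.3389 0.085 ]
Bpin side [0.522 0.361 0.085]
dish (array([ 0.5622, -0.1094,  0.0855]), np.float64(0.002))
foot sc [ 0.5964 -0.1437  0.004 ]
foot sc [ 0.5856 -0.0458  0.004 ]
foot sc [ 0.5292 -0.0502  0.004 ]
foot side [ 0.5831 -0.0501  0.004 ]
foot side [ 0.53   -0.0554  0.004 ]
foot side [ 0.5359 -0.1497  0.004 ]
hi sc [ 0.5844 -0.0589  0.11  ]
hi sc [ 0.5375 -0.0583  0.11  ]
hi side [ 0.5781 -0.0536  0.11  ]
hi side [ 0.5314 -0.0599  0.11  ]
knob (array([ 0.5545, -0.3442,  0.061 ]), np.float64(0.004))
cover top side [ 0.5558 -0.3439  0.04  ]
```

Request:
apply_moves([
  [-60,0,0,0,0,0,1],
  [-60,0,0,0,0,0,1],
  [-60,0,0,0,0,0,1],
  [-60,0,0,0,0,0,1],
  [-60,0,0,0,0,0,1],
  [-40,-30,0,0,0,0,1],
  [-40,-30,0,0,0,0,1],
  [-40,-30,0,0,0,0,1],
], grip_force=30)

```text
t: 1.15
eef_pos: [0.1791, -0.1871, 0.2276]
tool_rot: [-0.0, 0.834, -0.552, -0.001]
contact_force: [1.9, -1.0, 0.4]
gripper_width: 0.003
```

Request:
apply_moves([
  [-13,-57,5,0,0,0,1],
  [-13,-57,5,0,0,0,1],
  [-13,-57,5,0,0,0,1],
  [-13,-57,5,0,0,0,1],
  [-13,-57,5,0,0,0,1],
  [-13,-57,5,0,0,0,1],
  [-13,-57,5,0,0,0,1],
  [-13,-57,5,0,0,0,1],
])

```text
t: 2.15
eef_pos: [0.5674, 0.0943, 0.1866]
tool_rot: [0.001, 0.832, -0.555, 0.002]
contact_force: [0.3, -0.5, -0.4]
gripper_width: 0.001
```

Run:
```python
from h import *
st(); save('wrist','w1.png'); save('scene','s1.png')
```

```text
t 2.15 p [0.5674 0.0943 0.1866] R [[0.384, -0.923, 0.003], [-0.923, -0.384, -0.005], [0.005, -0.001, -1.0]] f [ 0.3 -0.5 -0.4] g 0.0007707413392048615 q [ 0.29  0.46 -0.73  1.81  0.36  1.01 -1.76]
```

View pics/w1.png

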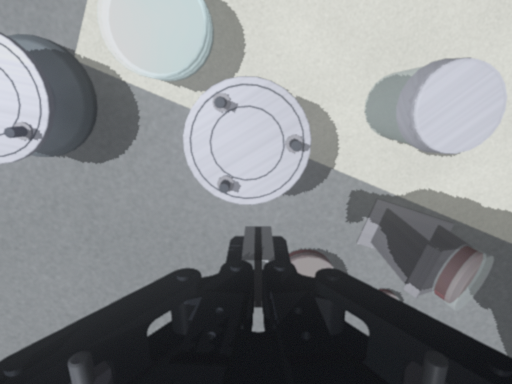

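Run:
```python
from m import *
im=cv2.imread('pics/w1.png')[:,:,::-1].copy()
C=imaging.get_calibration('wrist')
for t in (110,125,140): print(plat(im,'wrist',(180,72,315,206),.074,t,C))
for p in [(222,102),(296,145),(225,185)]: print(np.round(onz('wrist',*p,.085,C),4))
```

```text
(array([0.59814328, 0.12035025]), np.float64(0.08080341004775525))
(array([0.59814328, 0.12035025]), np.float64(0.08080341004775525))
(array([0.59814328, 0.12035025]), np.float64(0.08080341004775525))
[0.6248 0.1522 0.085 ]
[0.6166 0.084  0.085 ]
[0.5622 0.1256 0.085 ]
```

Request:
apply_moves([
  [0,0,0,0,0,8,1],
  [0,0,0,0,0,8,1],
  [0,0,0,0,0,7,1],
  [4,4,20,0,0,0,1],
  [4,4,25,0,0,0,1],
  [0,0,25,0,0,0,1],
  [0,0,20,0,0,0,1],
  [0,0,10,0,0,0,1],
])

```text
t: 3.25
eef_pos: [0.5592, 0.0884, 0.0821]
tool_rot: [0.0, -0.701, 0.713, -0.001]
contact_force: [0.0, 0.4, -0.5]
gripper_width: -0.001
```

Run:
```python
from h import *
st(); save('wrist','w2.png'); save('scene','s2.png')
```

```text
t 3.25 p [0.5592 0.0884 0.0821] R [[-0.017, -1.0, 0.001], [-1.0, 0.017, -0.001], [0.001, -0.001, -1.0]] f [ 0.   0.4 -0.5] g -0.000860826513185086 q [ 0.18  0.55 -0.58  1.91  0.41  0.8  -2.21]
```

View pics/w2.png

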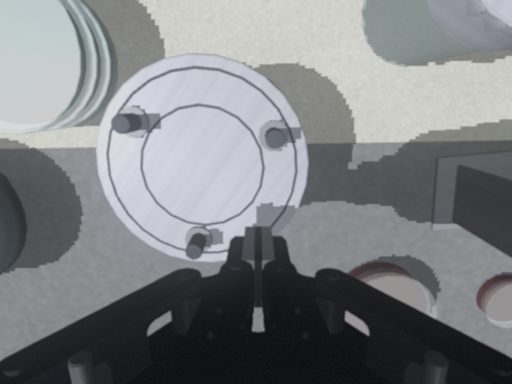

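Request:
apply_moves([
  [-12,0,0,0,0,0,1],
  [-30,0,0,0,0,0,1],
  [-30,0,0,0,0,0,1],
  [-30,0,0,0,0,0,1],
  [-20,20,-10,0,0,0,1],
  [0,0,-40,0,0,0,1],
  [0,0,-20,0,0,0,1],
  [0,0,0,0,0,0,1],
])

```text
t: 4.35
eef_pos: [0.544, 0.2226, 0.161]
tool_rot: [0.007, -0.702, 0.712, -0.002]
contact_force: [-0.3, -0.5, -0.5]
gripper_width: 0.002
```

Run:
```python
from h import *
ims=[imaging.read_camera('scene') for _ in range(7)]
st()
for i in (0,2,4,6): cv2.imwrite(f'pics/f1_{i}.png',ims[i][:,:,::-1])
cv2.imwrite('pics/f1.png',np.hstack([cv2.resize(ims[i][195:285,270:330,::-1],None,fx=3,fy=3) for i in (0,2,4,6)]))
```

```text
t 4.7 p [0.5428 0.2211 0.1582] R [[-0.015, -1.0, 0.008], [-1.0, 0.015, 0.004], [-0.004, -0.008, -1.0]] f [ 0.5 -0.2 -0. ] g 0.00010517790596351136 q [-0.01  0.48 -0.64  1.82  0.35  0.95 -2.38]
```

View pics/f1.png

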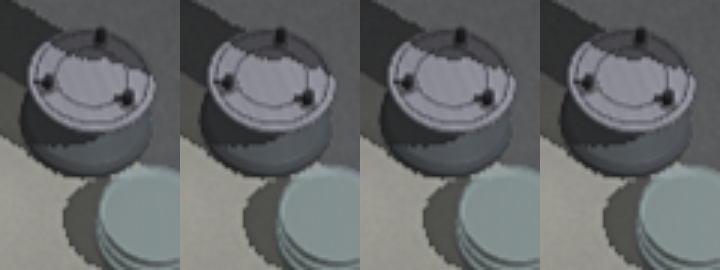

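Run:
```python
from h import *
c=np.array([.5995,.120])
for p in [(100,37),(48,82),(126,98)]:
    q=onz('scene',p[0]/3+270,p[1]/3+195,.087)[:2]; print(np.round(q,4),np.degrees(np.arctan2(*(q-c)[::-1])))
```

```text
[0.5675 0.1054] -155.52645495524936
[0.6352 0.0998] -29.436508761235544
[0.6064 0.1603] 80.34714043505095
```

Request:
apply_moves([
  [-20,-8,0,0,0,0,1],
  [-20,-8,0,0,0,0,1],
  [-20,-8,0,0,0,0,1],
  [-11,0,0,0,0,0,1],
  [0,0,15,0,0,0,1],
  [0,0,15,0,0,0,1],
  [0,0,10,0,0,0,1],
  [0,0,0,0,0,0,1],
])

```text
t: 5.7
eef_pos: [0.5681, 0.2948, 0.1122]
tool_rot: [0.002, -0.701, 0.713, -0.0]
contact_force: [0.4, 0.2, 0.1]
gripper_width: -0.001
```

Run:
```python
from h import *
st(); save('wrist','w3.png'); np.save('w3.npy',imaging.get_calibration('wrist'),allow_pickle=True)
```

```text
t 5.7 p [0.5681 0.2948 0.1122] R [[-0.016, -1.0, 0.003], [-1.0, 0.016, 0.002], [-0.002, -0.003, -1.0]] f [0.4 0.2 0.1] g -0.0014750562775054934 q [-0.15  0.62 -0.6   1.71  0.42  0.94 -2.5 ]
```

View pics/w3.png

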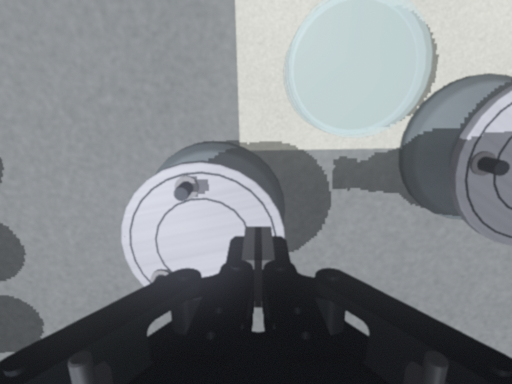

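Request:
apply_moves([
  [0,0,15,0,0,0,1],
  [0,0,15,0,0,0,1],
  [0,15,0,0,0,0,1],
  [0,30,0,0,0,0,1],
  [0,30,0,0,0,0,1],
  [0,30,0,0,0,0,1],
  [15,20,-20,0,0,0,1],
  [15,0,-30,0,0,0,1],
])

```text
t: 6.75
eef_pos: [0.4325, 0.2672, 0.1296]
tool_rot: [0.001, -0.703, 0.711, 0.0]
contact_force: [1.3, 0.0, 1.1]
gripper_width: 0.002
```

Run:
```python
from h import *
ims=[imaging.read_camera('scene') for _ in range(10)]
st()
cv2.imwrite('pics/f2.png',np.hstack([cv2.resize(ims[i][225:295,350:415,::-1],None,fx=3,fy=3) for i in (0,3,6,9)]))
np.save('f2.npy',np.array(ims))
```

```text
t 7.25 p [0.4356 0.2678 0.129 ] R [[-0.016, -1.0, 0.001], [-1.0, 0.016, 0.003], [-0.003, -0.001, -1.0]] f [0.2 0.8 0.2] g -0.004160934270086151 q [-0.12  0.42 -0.67  2.    0.35  0.83 -2.58]
```

View pics/f2.png

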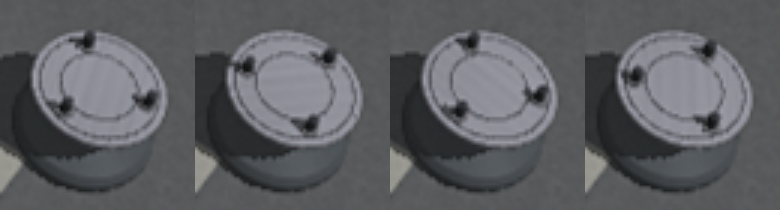

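```bash
cat > plan.py <<'E'
from h import *
def plan(pt,Rt,n,grip,start=0,show=True,o=None):
    """n rows from current to pt,Rt ; rotation & translation even"""
    o=o or bot.get_obs(); p=np.array(o['eef_pos']); R0=rot(o)
    rv=(R0.inv()*Rt).as_rotvec(); rows=[]
    for i in range(n):
        Ri=R0*R.from_rotvec(rv*i/n); d=Ri.inv().apply((np.array(pt)-p)/n)*1000
        rows.append([round(float(v),1) for v in d]+[round(float(v),1) for v in np.degrees(rv/n)]+[grip])
    print('rotmag/row',np.degrees(np.linalg.norm(rv))/n,'trans/row',np.linalg.norm(np.array(pt)-p)/n*1000)
    for r in rows: print(r)
def Rmat(x,z):
    x=np.array(x,float);z=np.array(z,float);z/=np.linalg.norm(z);x-=z*(x@z);x/=np.linalg.norm(x)
    return R.from_matrix(np.c_[x,np.cross(z,x),z])
E
python3 - <<'E'
from plan import *
plan([.56,-.15,.22],Rmat([.996,.085,0],[0,0,-1]),10,-1)
E
```

```text
rotmag/row 9.57667540768161 trans/row 44.53558803153418
[41.6, -13.1, -9.2, -0.0, 0.0, -9.6, -1]
[43.2, -6.0, -9.2, -0.0, 0.0, -9.6, -1]
[43.6, 1.3, -9.2, -0.0, 0.0, -9.6, -1]
[42.7, 8.5, -9.2, -0.0, 0.0, -9.6, -1]
[40.7, 15.5, -9.2, -0.0, 0.0, -9.6, -1]
[37.6, 22.1, -9.2, -0.0, 0.0, -9.6, -1]
[33.4, 28.0, -9.2, -0.0, 0.0, -9.6, -1]
[28.3, 33.2, -9.1, -0.0, 0.0, -9.6, -1]
[22.4, 37.4, -9.1, -0.0, 0.0, -9.6, -1]
[15.8, 40.6, -9.1, -0.0, 0.0, -9.6, -1]
```

Request:
apply_moves([
  [42,-13,-18,0,0,-9.6,-1],
  [43,-6,-18,0,0,-9.6,-1],
  [44,1,-10,0,0,-9.6,-1],
  [43,8,-9,0,0,-9.6,-1],
  [41,15,-9,0,0,-9.6,-1],
  [38,22,-9,0,0,-9.6,-1],
  [33,28,-9,0,0,-9.6,-1],
  [28,33,-9,0,0,-9.6,-1],
])

```text
t: 8.25
eef_pos: [0.5459, -0.068, 0.2177]
tool_rot: [-0.003, 0.995, -0.095, -0.002]
contact_force: [0.9, -0.4, -0.4]
gripper_width: 0.995
```

Run:
```python
from plan import *
st(); save('wrist','w4.png');C=imaging.get_calibration('wrist');np.save('w4.npy',C,allow_pickle=True);save('scene','s4.png')
plan([.56,-.15,.22],Rmat([.996,.085,0],[0,0,-1]),3,-1)
```

```text
t 8.25 p [ 0.5459 -0.068   0.2177] R [[0.982, -0.19, -0.004], [-0.19, -0.982, 0.007], [-0.005, -0.006, -1.0]] f [ 0.9 -0.4 -0.4] g 0.9954945945927387 q [ 0.74  0.43 -0.92  1.82  0.38  1.08 -0.52]
rotmag/row 5.4799087876051935 trans/row 26.0810267565231
[9.3, 24.3, -1.0, -0.1, 0.1, -5.5, -1]
[7.0, 25.1, -1.0, -0.1, 0.1, -5.5, -1]
[4.5, 25.7, -0.9, -0.1, 0.1, -5.5, -1]
```

View pics/w4.png

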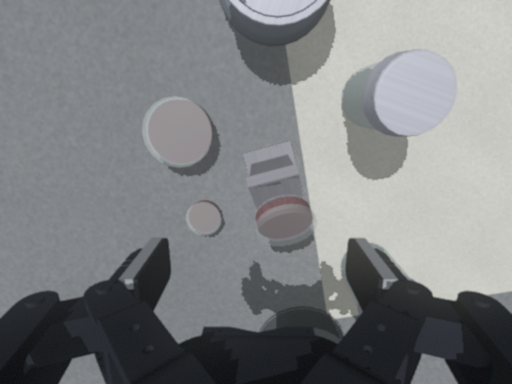

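Run:
```python
import cv2
a=cv2.imread('pics/w4.png'); cv2.imwrite('pics/z5.png',cv2.resize(a[130:260,220:340],None,fx=4.5,fy=4.5,interpolation=cv2.INTER_CUBIC))
```

```text
(no output)
```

View pics/z5.png

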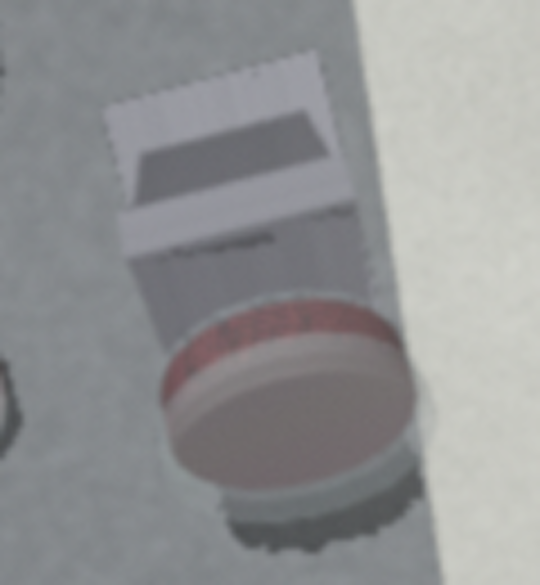

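Run:
```python
from h import *
C=np.load('w4.npy',allow_pickle=True).item()
f=lambda x,y,z:np.round(onz('wrist',x/4.5+220,y/4.5+130,z,C),4)
a,b=f(105,108,.004),f(318,52,.004);print('foot',a,b,np.degrees(np.arctan2(*(b-a)[1::-1])),np.linalg.norm(b-a),(a+b)/2)
for l in ([(128,257),(356,198)],[(120,212),(330,158)]):
  a,b=f(*l[0],.112),f(*l[1],.112);print('hi',a,b,np.degrees(np.arctan2(*(b-a)[1::-1])),np.linalg.norm(b-a),(a+b)/2)
print('dish L/R',f(162,393,.09),f(415,385,.09),f(432,405,.09))
```

```text
foot [ 0.5333 -0.0612  0.004 ] [ 0.5919 -0.0573  0.004 ] 3.807585336128834 0.058729634768147486 [ 0.5626  -0.05925  0.004  ]
hi [ 0.5406 -0.074   0.112 ] [ 0.5858 -0.0708  0.112 ] 4.049581703271371 0.04531313275420274 [ 0.5632 -0.0724  0.112 ]
hi [ 0.5409 -0.0649  0.112 ] [ 0.5822 -0.0622  0.112 ] 3.740406241632413 0.041388162558876666 [ 0.56155 -0.06355  0.112  ]
dish L/R [ 0.5398 -0.1115  0.09  ] [ 0.594  -0.1201  0.09  ] [ 0.597  -0.1254  0.09  ]
```

Run:
```python
from plan import *
a=np.radians(3.9);t=np.radians(35);up=np.array([-np.sin(a),np.cos(a),0]);zt=np.sin(t)*up+np.array([0,0,-np.cos(t)])
c=np.array([.5635,-.111,.089]);Rt=Rmat([np.cos(a),np.sin(a),0],zt)
print(c+.012*zt,c-.068*zt,zt)
plan(c-.068*zt,Rt,6,-1)
```

```text
[ 0.56303186 -0.10413302  0.07917018] [ 0.56615281 -0.14991288  0.14470234] [-0.03901197  0.57224819 -0.81915204]
rotmag/row 6.311797793234054 trans/row 17.937245688144994
[5.7, 12.0, 12.0, 5.7, -0.8, -2.5, -1]
[5.3, 13.4, 10.7, 5.7, -0.8, -2.5, -1]
[4.8, 14.6, 9.2, 5.7, -0.8, -2.5, -1]
[4.3, 15.7, 7.6, 5.7, -0.8, -2.5, -1]
[3.7, 16.5, 6.0, 5.7, -0.8, -2.5, -1]
[3.0, 17.2, 4.2, 5.7, -0.8, -2.5, -1]
```

Request:
apply_moves([
  [6,12,12,5.7,-0.8,-2.5,-1],
  [5,13,11,5.7,-0.8,-2.5,-1],
  [5,15,9,5.7,-0.8,-2.5,-1],
  [4,16,8,5.7,-0.8,-2.5,-1],
  [4,16,6,5.7,-0.8,-2.5,-1],
  [3,17,4,5.7,-0.8,-2.5,-1],
  [0,0,0,0,0,0,-1],
  [0,0,0,0,0,0,-1],
])

```text
t: 9.35
eef_pos: [0.5686, -0.1452, 0.1397]
tool_rot: [-0.31, 0.95, 0.034, -0.013]
contact_force: [0.3, 0.4, 0.5]
gripper_width: 1.004
```

Run:
```python
from plan import *
C=imaging.get_calibration('wrist');st(); im=save('wrist','w5.png');np.save('w5.npy',C,allow_pickle=True)
C2=imaging.get_calibration('wrist');print(np.abs(np.array(C['extrinsics'])-C2['extrinsics']).max())
save('scene','s5.png');save('side','d5.png')
cv2.imwrite('pics/z6.png',cv2.resize(im[60:330,130:390,::-1],None,fx=2.2,fy=2.2,interpolation=cv2.INTER_CUBIC))
a=np.radians(3.9);t=np.radians(35);up=np.array([-np.sin(a),np.cos(a),0]);zt=np.sin(t)*up+np.array([0,0,-np.cos(t)])
c=np.array([.5635,-.111,.089]);Rt=Rmat([np.cos(a),np.sin(a),0],zt)
for k in (.068,): plan(c-k*zt,Rt,1,-1)
```

```text
t 9.35 p [ 0.5686 -0.1452  0.1397] R [[0.997, 0.056, -0.047], [0.073, -0.805, 0.588], [-0.004, -0.59, -0.807]] f [0.3 0.4 0.5] g 1.0036310972873521 q [ 1.1   0.9  -1.06  1.62  0.16  1.17  0.18]
0.0009917131327846218
rotmag/row 1.124953113178347 trans/row 6.683526012041349
[-2.7, 0.6, -6.1, -1.0, 0.4, 0.2, -1]
```

View pics/z6.png

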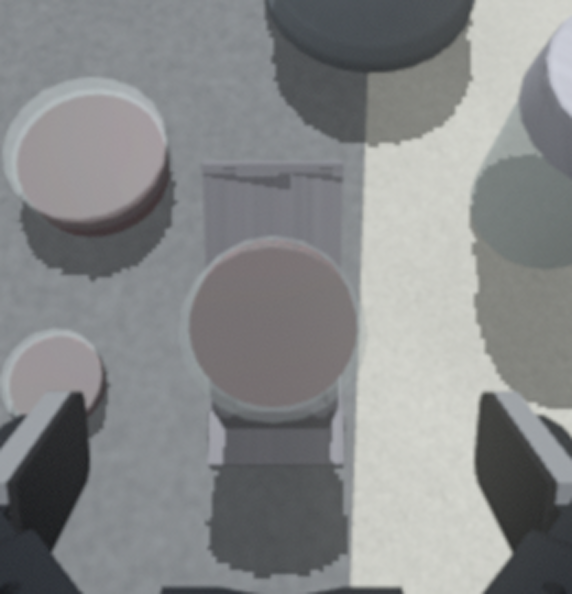

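View pics/d5.png

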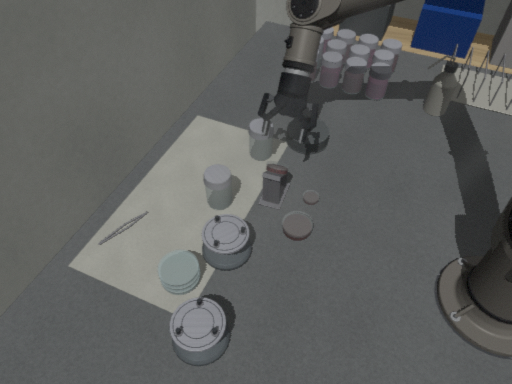

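Run:
```python
from plan import *
C=np.load('w5.npy',allow_pickle=True).item()
f=lambda x,y,z:np.round(onz('wrist',x/2.2+130,y/2.2+60,z,C),4)
print('lid',f(273,325,.098),f(273,325,.095))
a,b=f(203,163,.112),f(342,163,.112);print('hi',a,b,np.degrees(np.arctan2(*(b-a)[1::-1])),np.linalg.norm(b-a))
t=np.radians(35);
for p in ([.5635,-.1173,.098],):print(proj('wrist',p,C))
```

```text
lid [ 0.5645 -0.114   0.098 ] [ 0.5644 -0.1131  0.095 ]
hi [ 0.5383 -0.0653  0.112 ] [ 0.5831 -0.0622  0.112 ] 3.958353636384983 0.044907126383236726
[252.33315908 212.23243961]
```

Run:
```python
from plan import *
a=np.radians(3.9);t=np.radians(35);up=np.array([-np.sin(a),np.cos(a),0]);zt=np.sin(t)*up+np.array([0,0,-np.cos(t)])
c=np.array([.5640,-.1095,.0885]);Rt=Rmat([np.cos(a),np.sin(a),0],zt)
plan(c+.012*zt,Rt,1,-1)
```

```text
rotmag/row 1.124953113178347 trans/row 75.17382818987443
[-1.5, 1.2, 75.1, -1.0, 0.4, 0.2, -1]
```

Request:
apply_moves([
  [-1.5,1,15,-1,0.4,0.2,-1],
  [0,0,15,0,0,0,-1],
  [0,0,15,0,0,0,-1],
  [0,0,10,0,0,0,-1],
  [0,0,10,0,0,0,-1],
  [0,0,5,0,0,0,-1],
  [0,0,0,0,0,0,-1],
  [0,0,0,0,0,0,-1],
])

```text
t: 10.5
eef_pos: [0.5653, -0.1024, 0.0823]
tool_rot: [-0.299, 0.954, 0.034, -0.009]
contact_force: [-0.4, -0.5, 1.5]
gripper_width: 1.004
```

Run:
```python
from plan import *
st(); im=save('wrist','w6.png')
save('scene','s6.png')
a=np.radians(3.9);t=np.radians(35);up=np.array([-np.sin(a),np.cos(a),0]);zt=np.sin(t)*up+np.array([0,0,-np.cos(t)])
c=np.array([.5640,-.1095,.0885]);Rt=Rmat([np.cos(a),np.sin(a),0],zt)
plan(c+.012*zt,Rt,1,-1)
```

```text
t 10.5 p [ 0.5653 -0.1024  0.0823] R [[0.998, 0.06, -0.038], [0.07, -0.819, 0.569], [0.003, -0.57, -0.822]] f [-0.4 -0.5  1.5] g 1.004455585782537 q [ 1.04  0.94 -1.03  1.72  0.21  1.01  0.14]
rotmag/row 0.3376928731637381 trans/row 4.09185851730457
[-1.8, 2.1, 3.0, 0.3, -0.1, 0.2, -1]
```

View pics/w6.png

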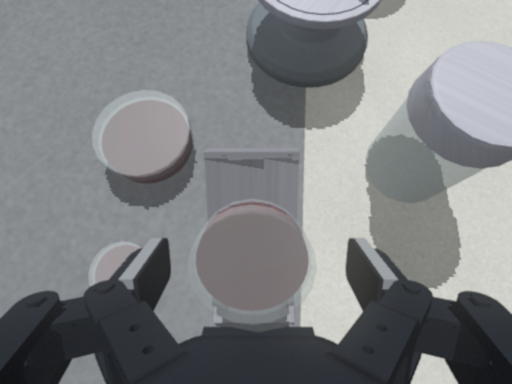

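Request:
apply_moves([
  [-1.5,1,2,0.3,0,0,-1],
  [0,0,1,0,0,0,-1],
  [0,0,0,0,0,0,-0.3],
  [0,0,0,0,0,0,0],
  [0,0,0,0,0,0,0.5],
  [0,0,0,0,0,0,1],
  [0,0,0,0,0,0,1],
  [0,0,0,0,0,0,1],
], grip_force=35)

```text
t: 11.6
eef_pos: [0.563, -0.1022, 0.0797]
tool_rot: [-0.301, 0.953, 0.034, -0.01]
contact_force: [-1.5, -0.7, 0.8]
gripper_width: 0.687
```

Run:
```python
from plan import *
st(); im=save('wrist','w7.png')
```

```text
t 11.6 p [ 0.563  -0.1022  0.0797] R [[0.998, 0.059, -0.039], [0.07, -0.816, 0.573], [0.002, -0.574, -0.819]] f [-1.5 -0.7  0.8] g 0.6867541975772836 q [ 1.04  0.94 -1.02  1.72  0.21  1.01  0.14]
```

View pics/w7.png

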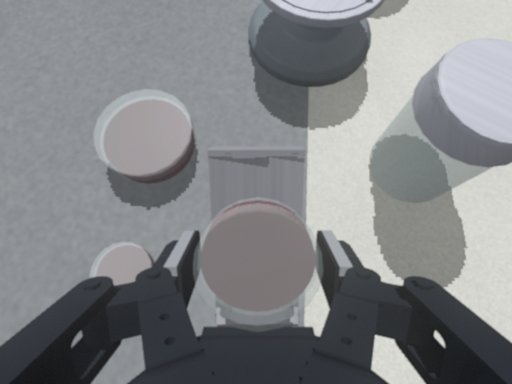

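Request:
apply_moves([
  [0,0,-6,0,0,0,1],
  [0,0,-12,0,0,0,1],
  [0,0,-20,0,0,0,1],
  [0,0,-25,0,0,0,1],
  [0,0,-25,0,0,0,1],
  [0,0,-25,0,0,0,1],
  [0,0,-25,-4,0,0,1],
  [0,0,-10,-6,0,0,1],
])

```text
t: 12.65
eef_pos: [0.5696, -0.195, 0.2068]
tool_rot: [-0.215, 0.976, 0.031, -0.005]
contact_force: [1.3, 0.4, -0.6]
gripper_width: 0.687
```

Run:
```python
from plan import *
st(); im=save('wrist','w8.png')
a=imaging.read_camera('scene');
for _ in range(3):b=imaging.read_camera('scene')
cv2.imwrite('pics/s8.png',a[:,:,::-1])
cv2.imwrite('pics/f3.png',np.hstack([cv2.resize(i[225:295,350:415,::-1],None,fx=5,fy=5,interpolation=cv2.INTER_CUBIC) for i in (a,b)]))
```

```text
t 12.65 p [ 0.5696 -0.195   0.2068] R [[0.998, 0.059, -0.023], [0.063, -0.906, 0.419], [0.004, -0.42, -0.908]] f [ 1.3  0.4 -0.6] g 0.6872479395955031 q [ 1.1   0.75 -1.05  1.58  0.22  1.24  0.14]
```

View pics/f3.png

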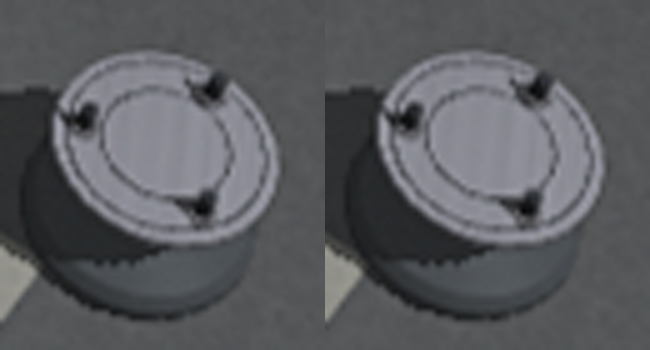

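View pics/w8.png

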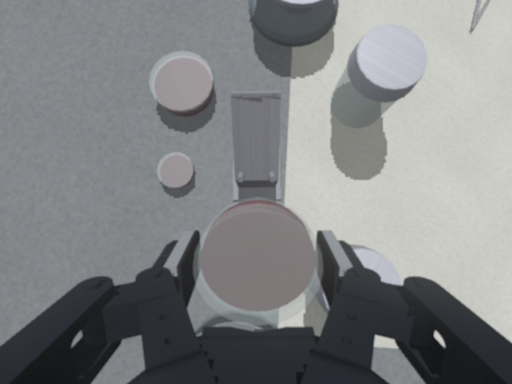

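Run:
```python
from h import *
P=[onz('scene',x/5+350,y/5+225,.085)[:2] for x,y in [(213,82),(85,117),(206,202)]]
c=np.mean(P,0);print(np.round(P,4),c)
for q in P: print(np.degrees(np.arctan2(*(q-c)[::-1])), np.linalg.norm(q-c))
```

```text
[[0.5109 0.3373]
 [0.5695 0.2987]
 [0.5741 0.3676]] [0.55149574 0.33453818]
176.14426919556635 0.040704739184349026
-63.26857934197296 0.04007160849007591
55.65076383354445 0.04003298586258284
```

Run:
```python
from plan import *
y=np.radians(26.2)
plan([.5515,.3345,.14],Rmat([np.cos(y),np.sin(y),0],[0,0,-1]),12,1)
```

```text
rotmag/row 2.789438223113588 trans/row 44.288943865922185
[1.5, -37.5, 23.5, -2.1, -0.4, -1.8, 1]
[2.9, -38.3, 22.1, -2.1, -0.4, -1.8, 1]
[4.3, -38.9, 20.7, -2.1, -0.4, -1.8, 1]
[5.7, -39.5, 19.3, -2.1, -0.4, -1.8, 1]
[7.1, -39.9, 17.8, -2.1, -0.4, -1.8, 1]
[8.5, -40.3, 16.3, -2.1, -0.4, -1.8, 1]
[9.9, -40.6, 14.8, -2.1, -0.4, -1.8, 1]
[11.3, -40.7, 13.2, -2.1, -0.4, -1.8, 1]
[12.7, -40.8, 11.7, -2.1, -0.4, -1.8, 1]
[14.1, -40.8, 10.1, -2.1, -0.4, -1.8, 1]
[15.5, -40.6, 8.5, -2.1, -0.4, -1.8, 1]
[16.8, -40.4, 7.0, -2.1, -0.4, -1.8, 1]
```

Request:
apply_moves([
  [2,-38,20,-2.1,-0.4,-1.8,1],
  [3,-38,18,-2.1,-0.4,-1.8,1],
  [4,-39,17,-2.1,-0.4,-1.8,1],
  [6,-40,16,-2.1,-0.4,-1.8,1],
  [7,-40,15,-2.1,-0.4,-1.8,1],
  [9,-40,14,-2.1,-0.4,-1.8,1],
  [10,-41,13,-2.1,-0.4,-1.8,1],
  [11,-41,12,-2.1,-0.4,-1.8,1],
])

```text
t: 13.9
eef_pos: [0.5588, 0.1499, 0.1712]
tool_rot: [-0.075, 0.985, 0.152, -0.011]
contact_force: [0.2, -0.1, -0.3]
gripper_width: 0.689
```

Run:
```python
from plan import *
y=np.radians(26.2);st()
plan([.5515,.3345,.115],Rmat([np.cos(y),np.sin(y),0],[0,0,-1]),6,1)
```

```text
t 13.9 p [0.5588 0.1499 0.1712] R [[0.953, 0.299, -0.044], [0.302, -0.942, 0.145], [0.002, -0.151, -0.988]] f [ 0.2 -0.1 -0.3] g 0.6894562524319774 q [ 0.45  0.6  -1.01  1.8   0.42  1.01 -0.38]
rotmag/row 2.039699003939844 trans/row 32.177884169045534
[8.1, -27.9, 13.8, -1.4, -0.1, -1.4, 1]
[8.8, -28.1, 13.0, -1.4, -0.1, -1.4, 1]
[9.6, -28.1, 12.3, -1.4, -0.1, -1.4, 1]
[10.3, -28.2, 11.6, -1.4, -0.1, -1.4, 1]
[11.0, -28.2, 10.8, -1.4, -0.1, -1.4, 1]
[11.8, -28.2, 10.1, -1.4, -0.1, -1.4, 1]
```

Request:
apply_moves([
  [8,-28,11,-1.4,-0.1,-1.4,1],
  [9,-28,11,-1.4,-0.1,-1.4,1],
  [10,-28,11,-1.4,-0.1,-1.4,1],
  [10,-28,11,-1.4,-0.1,-1.4,1],
  [11,-28,10,-1.4,-0.1,-1.4,1],
  [12,-28,10,-1.4,-0.1,-1.4,1],
  [0,0,0,0,0,0,1],
  [0,0,0,0,0,0,1],
])

```text
t: 14.9
eef_pos: [0.5472, 0.3367, 0.108]
tool_rot: [-0.003, 0.974, 0.226, -0.013]
contact_force: [-0.3, -0.3, -1.4]
gripper_width: 0.688
```

Run:
```python
from plan import *
y=np.radians(26.2);st();im=save('wrist','w9.png');a=save('scene','s9.png');b=save('side','d9.png')
cv2.imwrite('pics/z9.png',np.hstack([cv2.resize(a[200:300,330:430,::-1],None,fx=4,fy=4,interpolation=cv2.INTER_CUBIC),cv2.resize(b[280:380,150:250,::-1],None,fx=4,fy=4,interpolation=cv2.INTER_CUBIC)]))
plan([.5515,.3345,.115],Rmat([np.cos(y),np.sin(y),0],[0,0,-1]),1,1)
```

```text
t 14.9 p [0.5472 0.3367 0.108 ] R [[0.898, 0.44, -0.026], [0.44, -0.898, -0.0], [-0.023, -0.011, -1.0]] f [-0.3 -0.3 -1.4] g 0.6884943040350512 q [-0.04  0.74 -0.88  1.68  0.62  1.06 -0.67]
rotmag/row 1.4006066289773766 trans/row 7.518609767624268
[2.5, 3.6, -6.1, -0.6, 1.2, -0.1, 1]
```

View pics/w9.png

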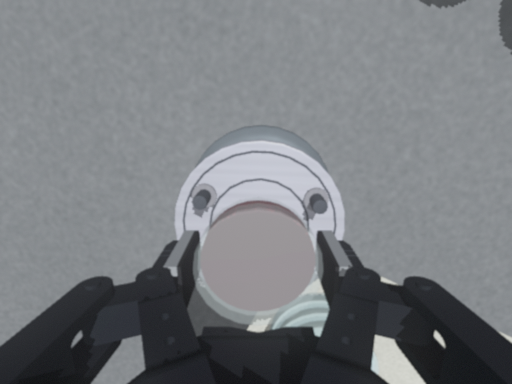

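View pics/z9.png

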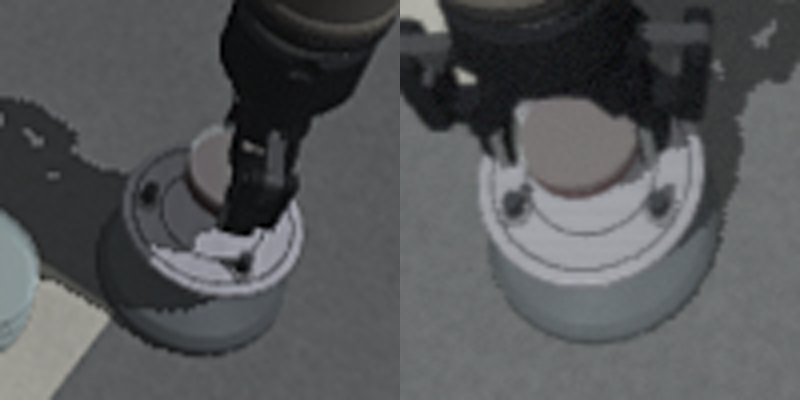

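Run:
```python
from m import *
im=cv2.imread('pics/w9.png')[:,:,::-1].copy();C=imaging.get_calibration('wrist')
g=cv2.cvtColor(im,cv2.COLOR_RGB2GRAY);pts=[]
hs=cv2.cvtColor(im,cv2.COLOR_RGB2HSV)
print(g[180,230:300:10],g[150,255:265],[g[y,260] for y in range(120,165,3)],[g[215,x] for x in range(165,200,3)],[g[215,x] for x in range(325,356,3)])
m=(g>165).astype(np.uint8)
for a in np.radians(np.arange(-15,196,3)):
    # cast outward from center (260,220) find last bright
    last=None
    for r in range(40,110):
        x,y=int(260+r*np.cos(a)),int(220-r*np.sin(a))
        if m[y,x]: last=(x,y)
    if last: pts.append(last)
P=np.array([onz('wrist',*p,.074,C)[:2] for p in pts])
from scipy.optimize import least_squares
f=lambda s:np.hypot(*(P-s[:2]).T)-.055
s=least_squares(f,[.55,.335],loss='soft_l1',f_scale=.001);print(s.x,np.round(f(s.x)*1000,1),circ(P))
for p in [(202,203),(319,206)]: print(np.round(onz('wrist',*p,.090,C)[:2],4))
print('dish', np.round(onz('wrist',259,256,.108+.02,C),4), bot.get_obs()['eef_pos'])
```

```text
[200 199 126 167 140 204 203] [172 171 173 180 184 184 184 184 184 183] [np.uint8(145), np.uint8(146), np.uint8(121), np.uint8(132), np.uint8(135), np.uint8(145), np.uint8(151), np.uint8(204), np.uint8(202), np.uint8(201), np.uint8(184), np.uint8(185), np.uint8(203), np.uint8(201), np.uint8(199)] [np.uint8(144), np.uint8(143), np.uint8(143), np.uint8(150), np.uint8(190), np.uint8(190), np.uint8(149), np.uint8(182), np.uint8(190), np.uint8(191), np.uint8(182), np.uint8(140)] [np.uint8(198), np.uint8(197), np.uint8(198), np.uint8(126), np.uint8(196), np.uint8(197), np.uint8(193), np.uint8(142), np.uint8(143), np.uint8(143), np.uint8(141)]
[0.55074578 0.33123652] [-18.   -0.2  -0.1   0.1  -0.1  -0.8   0.    0.3  -0.5  -0.5  -0.4  -0.2
  -0.3  -0.4  -0.2   0.   -0.4  -0.7  -0.8   0.    0.2  -0.4  -0.1  -0.1
   0.2   0.4  -0.3   0.1   0.4   0.2   0.2   0.3  -0.1   0.2   0.6   0.5
  -0.1   0.1   0.3   0.1   0.5  -0.    0.1   0.3   0.1  -0.3   0.   -0.1
   0.2  -0.2  -0.4  -0.6  -0.6   0.    0.3  -0.1  -0.   -0.1  -0.1  -0.7
  -0.3  -0.4  -0.3  -0.1  -0.4  -0.5   0.3  -0.1  -0.3  -0.4 -15.6] (array([0.54970069, 0.33329472]), np.float64(0.05320273917331468))
[0.5123 0.3356]
[0.5737 0.3641]
dish [0.5485 0.3386 0.128 ] [0.54756739 0.33662608 0.10895485]
```

Request:
apply_moves([
  [1,5,-2,-0.6,1.2,0,1],
  [0,0,5,0,0,0,1],
  [0,0,6,0,0,0,1],
  [0,0,6,0,0,0,1],
  [0,0,5,0,0,0,1],
  [0,0,2,0,0,0,1],
  [0,0,0,0,0,0,1],
  [0,0,0,0,0,0,1],
])

```text
t: 16.05
eef_pos: [0.552, 0.3301, 0.0856]
tool_rot: [0.0, 0.975, 0.224, 0.001]
contact_force: [0.8, 0.2, -0.2]
gripper_width: 0.688
```

Run:
```python
from plan import *
y=np.radians(26.2);st();im=save('wrist','w10.png');a=save('scene','s10.png');b=save('side','d10.png')
cv2.imwrite('pics/z10.png',np.hstack([cv2.resize(a[200:300,330:430,::-1],None,fx=4,fy=4,interpolation=cv2.INTER_CUBIC),cv2.resize(b[280:380,150:250,::-1],None,fx=4,fy=4,interpolation=cv2.INTER_CUBIC)]))
plan([.5515,.331,.08],Rmat([np.cos(y),np.sin(y),0],[0,0,-1]),1,1)
```

```text
t 16.05 p [0.552  0.3301 0.0856] R [[0.9, 0.437, 0.001], [0.437, -0.9, -0.0], [0.001, 0.001, -1.0]] f [ 0.8  0.2 -0.2] g 0.6883821916384975 q [-0.05  0.75 -0.86  1.71  0.66  1.   -0.7 ]
rotmag/row 0.3150596661044366 trans/row 5.766381203851797
[-0.0, -1.1, 5.7, 0.1, -0.1, -0.3, 1]
```

View pics/w10.png

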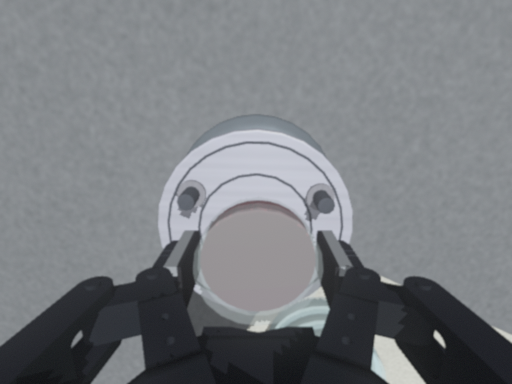

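View pics/z10.png

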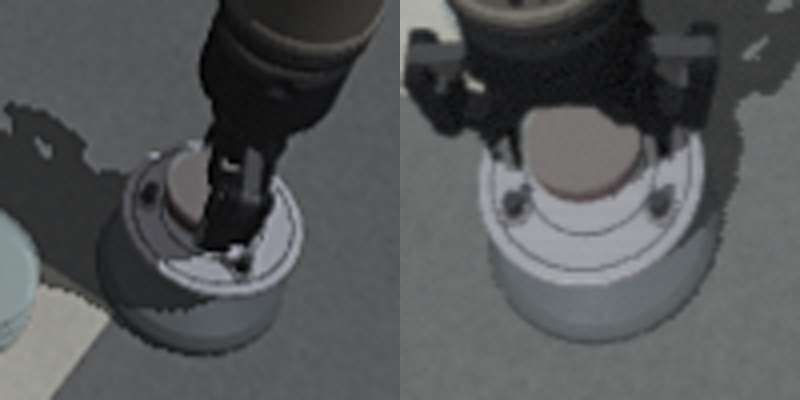

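```bash
cat > pc.py <<'E'
from m import *
from scipy.optimize import least_squares
def platc(im,C,cx,cy,thr=165,a0=0,a1=180,r0=45,r1=125):
    g=cv2.cvtColor(im,cv2.COLOR_RGB2GRAY);pts=[]
    for a in np.radians(np.arange(a0,a1+1,3)):
        last=None
        for r in range(r0,r1):
            x,y=int(cx+r*np.cos(a)),int(cy-r*np.sin(a))
            if 0<=x<512 and 0<=y<384 and g[y,x]>thr: last=(x,y)
        if last: pts.append(last)
    P=np.array([onz('wrist',*p,.074,C)[:2] for p in pts])
    f=lambda s:np.hypot(*(P-s[:2]).T)-.055
    s=least_squares(f,P.mean(0),loss='soft_l1',f_scale=.001); return s.x,np.median(np.abs(f(s.x)))
E
python3 - <<'E'
from pc import *
im=cv2.imread('pics/w10.png')[:,:,::-1].copy();C=imaging.get_calibration('wrist')
print(platc(im,C,257,225))
for p in [(187,203),(324,205)]: print(np.round(onz('wrist',*p,.090,C)[:2],4))
E=np.array(C['extrinsics']);print(E[:3,3])
print('dish', np.round(onz('wrist',258,256,.0856+.02,C),4))
E
```

```text
(array([0.55035311, 0.33126965]), np.float64(0.00025140347618809317))
[0.5112 0.3355]
[0.5728 0.3641]
[0.52177221 0.39398327 0.22941638]
dish [0.5518 0.3322 0.1056]
```

Request:
apply_moves([
  [-1,-1,3,0,0,0,1],
  [0,0,3,0,0,0,1],
  [0,0,2,0,0,0,1],
  [0,0,1.5,0,0,0,1],
  [0,0,1,0,0,0,1],
  [0,0,0,0,0,0,1],
  [0,0,0,0,0,0,1],
  [0,0,0,0,0,0,1],
])

```text
t: 17.2
eef_pos: [0.5507, 0.3305, 0.0746]
tool_rot: [0.0, 0.975, 0.224, 0.001]
contact_force: [-0.3, -0.3, -0.7]
gripper_width: 0.689
```

Run:
```python
from plan import *
st();b=save('side','d11.png');b=save('wrist','w11.png')
```

```text
t 17.2 p [0.5507 0.3305 0.0746] R [[0.9, 0.437, 0.002], [0.437, -0.9, -0.0], [0.001, 0.001, -1.0]] f [-0.3 -0.3 -0.7] g 0.6890907753407252 q [-0.06  0.76 -0.85  1.72  0.67  0.98 -0.71]
```

Request:
apply_moves([
  [0,0,1,0,0,0,1],
  [0,0,0,0,0,0,1],
  [0,0,1,0,0,0,1],
  [0,0,0,0,0,0,1],
  [0,0,0,0,0,0,1],
  [0,0,0,0,0,0,1],
  [0,0,0,0,0,0,1],
  [0,0,0,0,0,0,1],
])

```text
t: 18.3
eef_pos: [0.5507, 0.3305, 0.0725]
tool_rot: [0.0, 0.975, 0.224, 0.001]
contact_force: [0.1, -0.3, -0.0]
gripper_width: 0.688
```

Run:
```python
from plan import *
st();b=save('side','d12.png');w=save('wrist','w12.png')
cv2.imwrite('pics/z12.png',np.hstack([cv2.resize(w[100:330,140:370,::-1],(400,400)),cv2.resize(b[280:380,150:250,::-1],None,fx=4,fy=4,interpolation=cv2.INTER_CUBIC)]))
```

```text
t 18.3 p [0.5507 0.3305 0.0725] R [[0.9, 0.437, 0.002], [0.437, -0.9, -0.0], [0.001, 0.001, -1.0]] f [ 0.1 -0.3 -0. ] g 0.6883949211423256 q [-0.06  0.76 -0.85  1.72  0.67  0.98 -0.71]
```

View pics/z12.png

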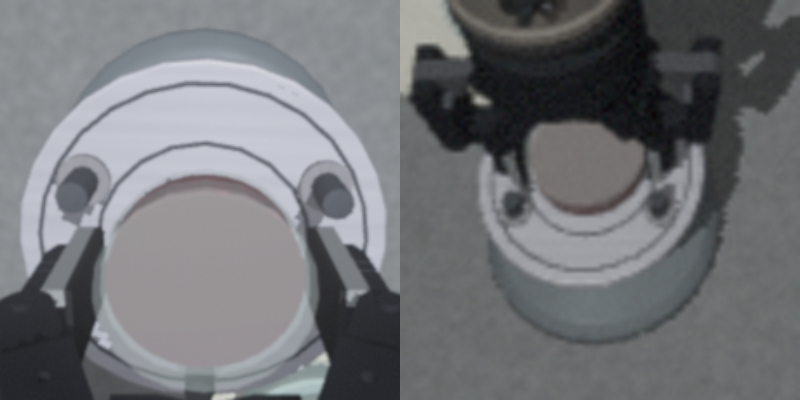

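Request:
apply_moves([
  [0,0,1,0,0,0,1],
  [0,0,0,0,0,0,1],
  [0,0,1,0,0,0,1],
  [0,0,0,0,0,0,1],
  [0,0,0,0,0,0,1],
  [0,0,0,0,0,0,1],
  [0,0,0,0,0,0,1],
  [0,0,0,0,0,0,1],
])

```text
t: 19.4
eef_pos: [0.551, 0.3308, 0.072]
tool_rot: [0.001, 0.975, 0.224, 0.001]
contact_force: [0.0, -1.1, 2.0]
gripper_width: 0.687
```

Run:
```python
from plan import *
for _ in range(3):
    o=st(); save('scene','tmp.png')
```

```text
t 19.4 p [0.551  0.3308 0.072 ] R [[0.9, 0.437, 0.003], [0.437, -0.9, -0.0], [0.002, 0.002, -1.0]] f [ 0.  -1.1  2. ] g 0.6868795427405056 q [-0.06  0.76 -0.85  1.72  0.68  0.98 -0.71]
t 19.45 p [0.551  0.3308 0.072 ] R [[0.9, 0.437, 0.003], [0.437, -0.9, -0.0], [0.002, 0.002, -1.0]] f [-1.2 -0.8  1.8] g 0.6887599987992609 q [-0.06  0.76 -0.85  1.72  0.68  0.98 -0.71]
t 19.5 p [0.551  0.3308 0.072 ] R [[0.9, 0.437, 0.003], [0.437, -0.9, -0.0], [0.002, 0.002, -1.0]] f [-0.8 -1.9  2.8] g 0.6914848717226558 q [-0.06  0.76 -0.85  1.72  0.68  0.98 -0.71]
```

Request:
apply_moves([
  [0,0,0,0,0,0,0.2],
  [0,0,0,0,0,0,-0.2],
  [0,0,0,0,0,0,-0.45],
  [0,0,0,0,0,0,-0.55],
  [0,0,0,0,0,0,-0.7],
  [0,0,-2,0,0,0,-0.8],
  [0,0,-3,0,0,0,-0.8],
  [0,0,-5,0,0,0,-0.8],
])

```text
t: 20.55
eef_pos: [0.5508, 0.3307, 0.0818]
tool_rot: [0.0, 0.975, 0.224, 0.001]
contact_force: [0.2, 0.8, -0.2]
gripper_width: 0.901
```

Run:
```python
from plan import *
st();b=save('side','d13.png');w=save('wrist','w13.png')
cv2.imwrite('pics/z13.png',np.hstack([cv2.resize(w[100:330,140:370,::-1],(400,400)),cv2.resize(b[280:380,150:250,::-1],None,fx=4,fy=4,interpolation=cv2.INTER_CUBIC)]))
```

```text
t 20.55 p [0.5508 0.3307 0.0818] R [[0.9, 0.437, 0.002], [0.437, -0.9, -0.0], [0.002, 0.001, -1.0]] f [ 0.2  0.8 -0.2] g 0.9012503307622975 q [-0.05  0.75 -0.85  1.71  0.66  0.99 -0.7 ]
```

View pics/z13.png

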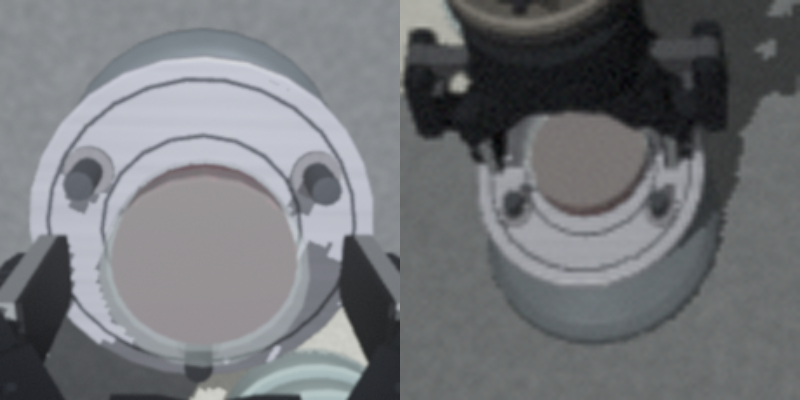

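Released: the dish sits between the pins, with the lower pin at about (199,365). I'll raise the arm and check centring.

Request:
apply_moves([
  [0,0,-10,0,0,0,-0.8],
  [0,0,-20,0,0,0,-0.8],
  [0,0,-30,0,0,0,0],
  [0,0,-30,0,0,0,1],
  [0,20,-20,0,0,0,1],
  [0,25,0,0,0,0,1],
  [0,25,0,0,0,0,1],
  [0,0,0,0,0,0,1],
])

```text
t: 21.65
eef_pos: [0.5827, 0.2694, 0.207]
tool_rot: [-0.001, 0.974, 0.225, 0.006]
contact_force: [0.6, -0.0, -0.3]
gripper_width: 0.004
```

Run:
```python
from pc import *
from plan import *
C=imaging.get_calibration('wrist');st();w=save('wrist','w14.png');s=save('scene','s14.png');np.save('w14.npy',C,allow_pickle=True)
cv2.imwrite('pics/z14.png',np.hstack([w[:,:,::-1],cv2.resize(s[215:295,350:415,::-1],(288,384),interpolation=cv2.INTER_CUBIC)]))
```

```text
t 21.65 p [0.5827 0.2694 0.207 ] R [[0.898, 0.439, 0.01], [0.439, -0.898, 0.005], [0.012, 0.0, -1.0]] f [ 0.6 -0.  -0.3] g 0.004057502942873824 q [ 0.12  0.62 -0.95  1.63  0.54  1.17 -0.5 ]
```

View pics/z14.png

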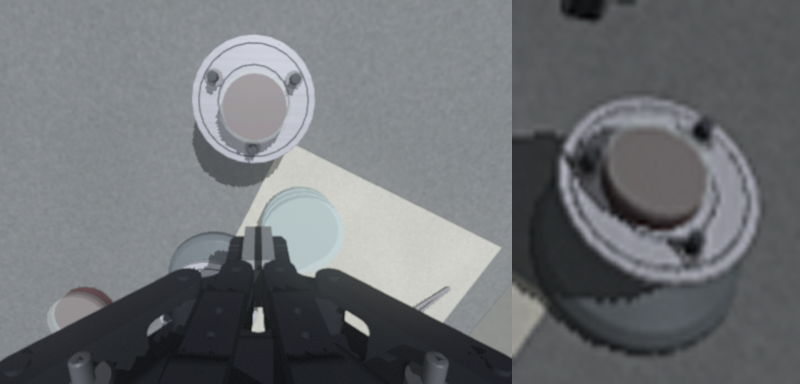

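Run:
```python
from pc import *
C=np.load('w14.npy',allow_pickle=True).item();im=cv2.imread('pics/w14.png')[:,:,::-1].copy()
c,_=platc(im,C,253,99,165,0,360,40,72);print(c,_)
d=onz('wrist',253.5,107,.096,C);print(d,(d[:2]-c)*1000)
for p in [(212,76),(295,79),(252,152)]: 
    q=onz('wrist',*p,.09,C)[:2];print(np.round(q,4),np.degrees(np.arctan2(*(q-c)[::-1])),np.hypot(*(q-c)))
```

```text
[0.55043979 0.3319671 ] 0.0007997414440480861
[0.55206761 0.32858094 0.096     ] [ 1.62782362 -3.38615629]
[0.5108 0.3357] 174.6333718953186 0.03979945673829066
[0.5732 0.3636] 54.21252915629845 0.038936114469267966
[0.5675 0.2935] -66.09282027607291 0.04210899760927704
```

Request:
apply_moves([
  [15,-10,20,0,0,0,1],
  [14,-10,20,0,-0.6,0,1],
  [0,0,20,0,0,0,1],
  [0,0,20,0,0,0,1],
  [0,0,15,0,0,0,1],
  [0,0,0,0,0,0,1],
  [0,0,0,0,0,0,1],
  [0,0,0,0,0,0,1],
])

```text
t: 22.75
eef_pos: [0.5955, 0.3087, 0.1114]
tool_rot: [-0.002, 0.973, 0.23, 0.001]
contact_force: [0.1, -0.2, 0.2]
gripper_width: -0.0
```

Run:
```python
from plan import *
o=st();w=save('wrist','w15.png')
y=np.radians(24.8)
plan([.5997,.3004,.082],Rmat([np.cos(y),np.sin(y),0],[0,0,-1]),1,1)
```

```text
t 22.75 p [0.5955 0.3087 0.1114] R [[0.894, 0.448, 0.001], [0.448, -0.894, 0.005], [0.003, -0.004, -1.0]] f [ 0.1 -0.2  0.2] g -0.00012628376245171706 q [ 0.    0.76 -0.87  1.62  0.64  1.07 -0.59]
rotmag/row 1.8451491608499062 trans/row 31.033105835336748
[-0.2, 9.5, 29.6, -0.2, -0.2, 1.8, 1]
```

View pics/w15.png

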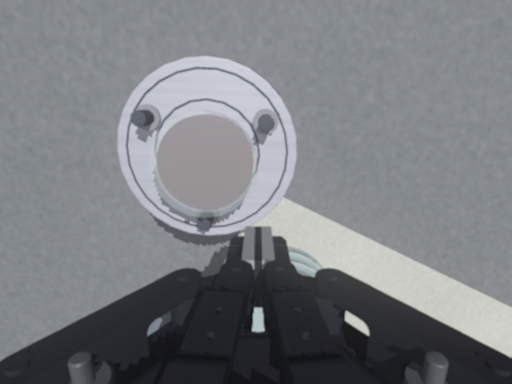

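Request:
apply_moves([
  [0,5,10,0,0,1.8,1],
  [0,5,10,0,0,0,1],
  [0,0,7,0,0,0,1],
  [0,0,3,0,0,0,1],
  [0,0,0,0,0,0,1],
  [0,0,0,0,0,0,1],
  [0,0,0,0,0,0,1],
  [0,0,0,0,0,0,1],
])

```text
t: 23.8
eef_pos: [0.6007, 0.2994, 0.0802]
tool_rot: [-0.002, 0.977, 0.214, 0.002]
contact_force: [-0.3, 0.1, 0.2]
gripper_width: 0.001
```

Run:
```python
from plan import *
from pc import platc
C=imaging.get_calibration('wrist');o=st();w=save('wrist','w16.png')
y=np.radians(24.8)
plan([.5997,.3004,.082],Rmat([np.cos(y),np.sin(y),0],[0,0,-1]),1,1)
```

```text
t 23.8 p [0.6007 0.2994 0.0802] R [[0.909, 0.418, 0.003], [0.418, -0.909, 0.005], [0.005, -0.004, -1.0]] f [-0.3  0.1  0.2] g 0.0007970165079920311 q [ 0.    0.79 -0.84  1.64  0.66  1.02 -0.62]
rotmag/row 0.3752549351598622 trans/row 2.28086654649032
[-0.5, -1.3, -1.8, -0.2, -0.3, -0.1, 1]
```

View pics/w16.png

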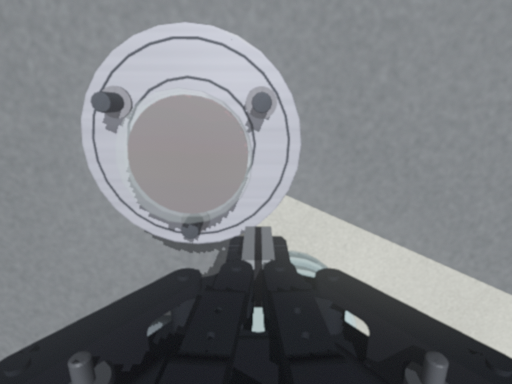

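Request:
apply_moves([
  [-5,-1,-1.5,0,0,0,1],
  [-20,0,0,0,0,0,1],
  [-26,0,0,0,0,0,1],
  [-26,0,0,0,0,0,1],
  [-26,10,0,0,0,0,1],
  [-20,25,-20,0,0,0,1],
  [0,20,-30,0,0,0,1],
  [0,0,-20,0,0,0,1],
])

```text
t: 24.85
eef_pos: [0.5048, 0.1958, 0.1521]
tool_rot: [-0.002, 0.977, 0.215, 0.001]
contact_force: [0.8, 0.7, -0.4]
gripper_width: -0.002
```

Run:
```python
from plan import *
ims=[imaging.read_camera('scene') for _ in range(10)]
st()
cv2.imwrite('pics/f4.png',np.hstack([cv2.resize(ims[i][225:295,350:415,::-1],None,fx=3,fy=3) for i in (0,3,6,9)]))
```

```text
t 25.35 p [0.5037 0.1974 0.1502] R [[0.906, 0.423, -0.002], [0.423, -0.906, 0.005], [0.001, -0.005, -1.0]] f [ 0.6 -0.   0.8] g 0.003514195978677914 q [ 0.27  0.54 -0.98  1.91  0.53  0.98 -0.52]
```

View pics/f4.png

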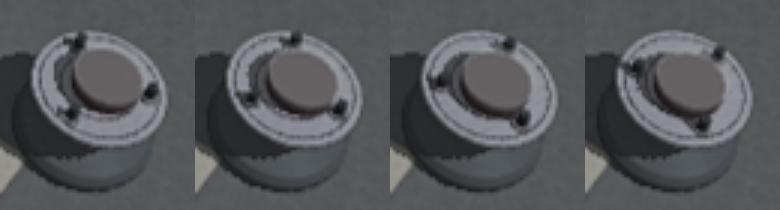

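Request:
apply_moves([
  [-20,54,-20,0,0,0,0.5],
  [-20,57,-15,0,0,0,0],
  [-20,57,-15,0,0,0,-0.4],
  [-20,57,0,0,0,0,-0.4],
  [-20,57,0,0,0,0,-0.4],
  [-20,57,0,0,0,0,-0.4],
  [-20,57,0,0,0,0,-0.4],
  [-20,50,0,0,0,0,-0.4],
])

```text
t: 26.35
eef_pos: [0.5522, -0.2807, 0.1966]
tool_rot: [-0.005, 0.975, 0.224, 0.0]
contact_force: [0.4, -0.7, 0.4]
gripper_width: 0.702
```

Request:
apply_moves([
  [0,10,0,0,0,0,-0.4],
  [0,0,0,0,0,0,-0.4],
  [0,0,0,0,0,0,-0.4],
  [0,0,0,0,0,0,-0.4],
  [0,0,0,0,0,0,-0.4],
  [0,0,0,0,0,0,-0.4],
  [0,0,0,0,0,0,-0.4],
  [0,0,0,0,0,0,-0.4],
])

```text
t: 27.35
eef_pos: [0.5563, -0.2887, 0.1953]
tool_rot: [-0.005, 0.975, 0.224, -0.0]
contact_force: [-0.1, -0.4, -0.4]
gripper_width: 0.701
```

Run:
```python
from plan import *
C=imaging.get_calibration('wrist');np.save('w17.npy',C,allow_pickle=True);o=st();w=save('wrist','w17.png');save('side','d17.png')
```

```text
t 27.35 p [ 0.5563 -0.2887  0.1953] R [[0.9, 0.436, -0.003], [0.436, -0.9, 0.011], [0.002, -0.011, -1.0]] f [-0.1 -0.4 -0.4] g 0.7011592306930353 q [ 1.03  0.61 -0.93  1.66  0.52  1.15  0.42]
```

View pics/w17.png

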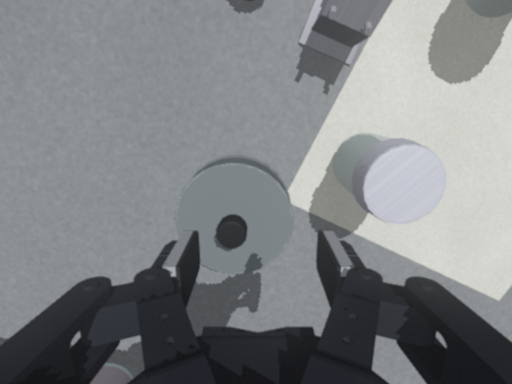

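Run:
```python
from plan import *
C=np.load('w17.npy',allow_pickle=True).item();im=cv2.imread('pics/w17.png')
m=(im.max(2)<50).astype(np.uint8)[205:255,205:255];n,l,s,c=cv2.connectedComponentsWithStats(m)
print(s[1:],c[1:]+205)
print(onz('wrist',231,231,.072,C),onz('wrist',235,217,.040,C))
plan([.5555,-.3425,.12],R.from_matrix(rot(bot.get_obs()).as_matrix()),1,-.4)
```

```text
[[ 16  11  25  16 106]] [[234.87735849 220.41509434]]
[ 0.55468086 -0.34333491  0.072     ] [ 0.55517727 -0.34063389  0.04      ]
rotmag/row 0.0 trans/row 92.43417445293565
[-24.3, 48.8, 74.6, 0.0, 0.0, 0.0, -0.4]
```

Request:
apply_moves([
  [-8,16,0,0.6,0,0,-0.4],
  [-8,16,10,0,0,0,-0.4],
  [-9,16,15,0,0,0,-0.4],
  [0,0,25,0,0,0,-0.4],
  [0,0,25,0,0,0,-0.4],
  [0,0,15,0,0,0,-0.4],
  [0,0,0,0,0,0,-0.4],
  [0,0,0,0,0,0,-0.4],
])

```text
t: 28.45
eef_pos: [0.5509, -0.3524, 0.0958]
tool_rot: [-0.011, 0.975, 0.22, -0.003]
contact_force: [-0.5, 0.7, -0.6]
gripper_width: 0.699
```

Run:
```python
from plan import *
C=imaging.get_calibration('wrist');o=st();w=save('wrist','w18.png')
y=np.radians(25.9)
plan([.5548,-.3425,.048],Rmat([np.cos(y),np.sin(y),0],[0,0,-1]),1,-.4)
```

```text
t 28.45 p [ 0.5509 -0.3524  0.0958] R [[0.903, 0.429, -0.011], [0.429, -0.903, 0.021], [-0.001, -0.023, -1.0]] f [-0.5  0.7 -0.6] g 0.6987819908521504 q [ 1.05  0.75 -0.85  1.66  0.62  1.04  0.45]
rotmag/row 1.4265818544042657 trans/row 49.079988288431856
[7.8, -6.2, 48.1, -1.3, 0.1, -0.5, -0.4]
```

View pics/w18.png

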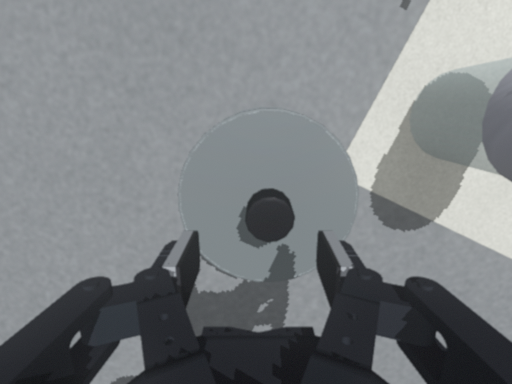

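Request:
apply_moves([
  [4,-3,0,-1.3,0,-0.5,-0.4],
  [4,-3,0,0,0,0,-0.4],
  [0,0,12,0,0,0,-0.4],
  [0,0,14,0,0,0,-0.4],
  [0,0,12,0,0,0,-0.4],
  [0,0,8,0,0,0,-0.4],
  [0,0,0,0,0,0,-0.4],
  [0,0,0,0,0,0,-0.4],
])

```text
t: 29.5
eef_pos: [0.5566, -0.3429, 0.0478]
tool_rot: [0.001, 0.974, 0.225, 0.0]
contact_force: [0.4, -0.6, 0.4]
gripper_width: 0.702
```

Run:
```python
from plan import *
C=imaging.get_calibration('wrist');o=st();w=save('wrist','w19.png');b=save('side','d19.png')
cv2.imwrite('pics/z19.png',np.hstack([w[:,:,::-1],cv2.resize(b[70:180,260:340,::-1],(279,384),interpolation=cv2.INTER_CUBIC)]))
y=np.radians(25.9)
plan([.5548,-.3425,.048],Rmat([np.cos(y),np.sin(y),0],[0,0,-1]),1,-.4)
```

```text
t 29.5 p [ 0.5566 -0.3429  0.0478] R [[0.899, 0.438, 0.001], [0.438, -0.899, -0.002], [-0.0, 0.002, -1.0]] f [ 0.4 -0.6  0.4] g 0.7024252149658079 q [ 1.    0.8  -0.81  1.7   0.69  0.95  0.38]
rotmag/row 0.17833198395161504 trans/row 1.906401131974167
[-1.5, -1.2, -0.0, 0.2, 0.0, 0.1, -0.4]
```

View pics/z19.png

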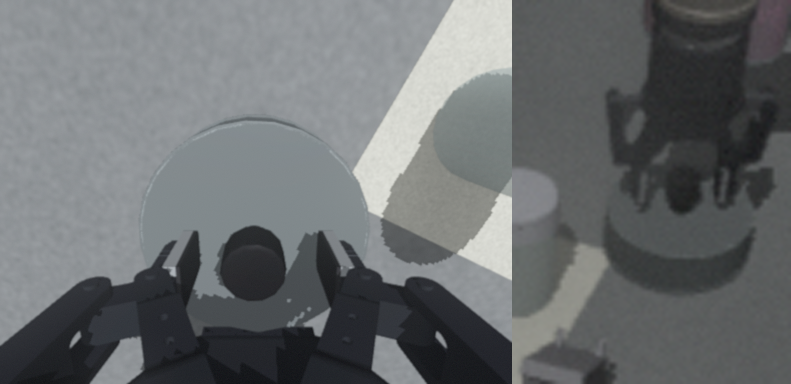

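Request:
apply_moves([
  [-2,-1,0,0,0,0,-0.4],
  [0,0,0,0,0,0,0],
  [0,0,0,0,0,0,0.5],
  [0,0,0,0,0,0,1],
  [0,0,0,0,0,0,1],
  [0,0,0,0,0,0,1],
  [0,0,0,0,0,0,1],
  [0,0,-5,0,0,0,1],
], grip_force=60)

```text
t: 30.6
eef_pos: [0.5542, -0.3431, 0.0537]
tool_rot: [0.002, 0.974, 0.225, 0.0]
contact_force: [-0.2, -0.1, -2.1]
gripper_width: 0.331
```

Run:
```python
from plan import *
o=st();w=save('wrist','w20.png')
```

```text
t 30.6 p [ 0.5542 -0.3431  0.0537] R [[0.899, 0.438, 0.001], [0.438, -0.899, -0.003], [-0.001, 0.003, -1.0]] f [-0.2 -0.1 -2.1] g 0.33067417383103326 q [ 1.01  0.79 -0.81  1.7   0.68  0.96  0.39]
```

View pics/w20.png

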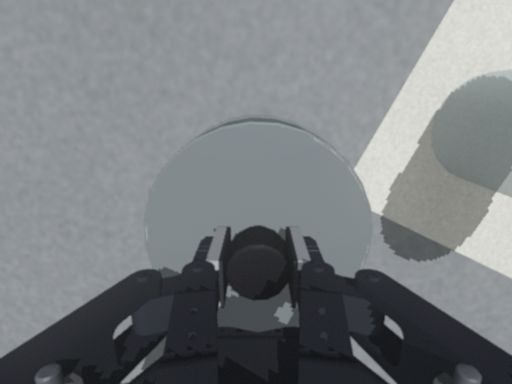

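Request:
apply_moves([
  [0,0,-20,0,0,0,1],
  [0,0,-40,0,0,0,1],
  [0,0,-40,0,0,0,1],
  [0,0,-40,0,0,0,1],
  [10,-20,-20,0,0,0,1],
  [25,-40,0,0,0,0,1],
  [30,-49,0,0,0,0,1],
  [30,-49,0,0,0,0,1],
])

```text
t: 31.65
eef_pos: [0.57, -0.1542, 0.2252]
tool_rot: [0.003, 0.975, 0.222, 0.002]
contact_force: [1.7, 0.3, -1.6]
gripper_width: 0.329
```

Run:
```python
from plan import *
o=st()
y=np.radians(25.9)
plan([.5995,.120,.2],Rmat([np.cos(y),np.sin(y),0],[0,0,-1]),6,1)
```

```text
t 31.65 p [ 0.57   -0.1542  0.2252] R [[0.902, 0.432, 0.005], [0.432, -0.902, -0.005], [0.002, 0.006, -1.0]] f [ 1.7  0.3 -1.6] g 0.32893752087306505 q [ 0.88  0.52 -0.98  1.73  0.48  1.15  0.2 ]
rotmag/row 0.08074847723807983 trans/row 46.14835409447762
[24.2, -39.1, 4.0, 0.1, -0.0, -0.0, 1]
[24.2, -39.1, 4.0, 0.1, -0.0, -0.0, 1]
[24.2, -39.1, 4.1, 0.1, -0.0, -0.0, 1]
[24.3, -39.0, 4.1, 0.1, -0.0, -0.0, 1]
[24.3, -39.0, 4.1, 0.1, -0.0, -0.0, 1]
[24.3, -39.0, 4.2, 0.1, -0.0, -0.0, 1]
```

Run:
```python
from pc import *
from plan import *
for _ in range(4): imaging.read_camera('side')
o=st();C=imaging.get_calibration('wrist');w=save('wrist','w21.png');np.save('w21.npy',C,allow_pickle=True)
T=np.eye(4);T[:3,:3]=rot(o).as_matrix();T[:3,3]=o['eef_pos'];X=np.linalg.inv(T)@np.array(C['extrinsics']);np.save('X.npy',X);print(np.round(X,4))
im=cv2.imread('pics/w2.png')[:,:,::-1].copy()
T=np.eye(4);T[:3,:3]=[[-.0165,-1,.001],[-1,.0165,-.001],[.001,-.001,-1]];T[:3,3]=[.5592,.0884,.0821]
C2=dict(K=C['K'],extrinsics=T@X)
print(platc(im,C2,203,155,150,20,300,60,118))
g=cv2.cvtColor(im,cv2.COLOR_RGB2GRAY)
for p in [(121,124),(276,139),(193,251)]: print(onz('wrist',*p,.090,C2)[:2])
```

```text
t 31.85 p [ 0.5703 -0.1543  0.2252] R [[0.9, 0.436, 0.004], [0.436, -0.9, -0.005], [0.002, 0.007, -1.0]] f [-0.3 -2.4 -2. ] g 0.32730252098784984 q [ 0.88  0.52 -0.98  1.73  0.48  1.15  0.21]
[[ 1.000e+00 -1.100e-03 -1.100e-03  8.000e-04]
 [ 1.400e-03  9.601e-01  2.795e-01 -7.060e-02]
 [ 8.000e-04 -2.795e-01  9.601e-01 -1.438e-01]
 [ 0.000e+00  0.000e+00  0.000e+00  1.000e+00]]
(array([0.59973349, 0.11727676]), np.float64(0.002125891555922091))
[0.62149718 0.14785198]
[0.61358507 0.07850416]
[0.55799393 0.12058436]
```

View pics/w21.png

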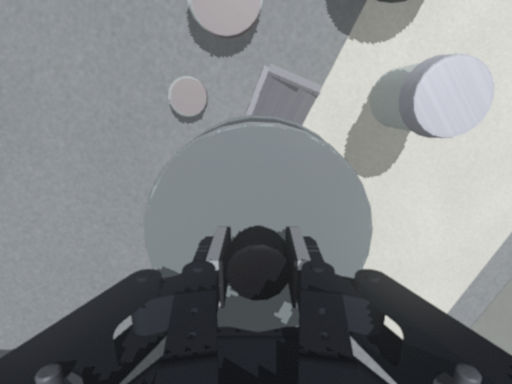

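Request:
apply_moves([
  [10,-17,0,0,0,0,1],
  [20,-33,0,0,0,0,1],
  [20,-33,0,0,0,0,1],
  [20,-33,0,0,0,0,1],
  [10,-16,0,0,0,0,1],
  [0,0,0,0,0,0,1],
  [0,0,0,0,0,0,1],
  [0,0,0,0,0,0,1],
])

```text
t: 32.9
eef_pos: [0.5848, -0.0053, 0.2219]
tool_rot: [0.003, 0.977, 0.215, -0.001]
contact_force: [0.3, -0.5, -2.3]
gripper_width: 0.334
```

Run:
```python
from plan import *
o=st();C=imaging.get_calibration('wrist');w=save('wrist','w22.png');np.save('w22.npy',C,allow_pickle=True)
```

```text
t 32.9 p [ 0.5848 -0.0053  0.2219] R [[0.908, 0.419, -0.0], [0.419, -0.908, -0.007], [-0.003, 0.006, -1.0]] f [ 0.3 -0.5 -2.3] g 0.3341234129826198 q [ 0.63  0.52 -0.99  1.74  0.48  1.15 -0.07]
```

View pics/w22.png

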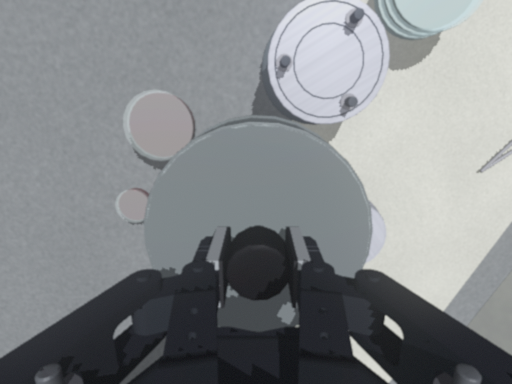

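Run:
```python
from pc import *
C=np.load('w22.npy',allow_pickle=True).item();im=cv2.imread('pics/w22.png')[:,:,::-1].copy()
print(platc(im,C,328,60,175,75,250,40,68))
pts=[(266,60),(272,88),(290,111),(318,123),(389,55),(381,90),(345,121)]
P=np.array([onz('wrist',*p,.074,C)[:2] for p in pts])
s=least_squares(lambda s:np.hypot(*(P-s).T)-.055,[.6,.12]);print(s.x,s.fun*1000)
Q=np.array([onz('wrist',*p,.090,C)[:2] for p in [(285,61),(357,15),(350,102)]]);print(Q,Q.mean(0))
```

```text
(array([0.6001545 , 0.11651569]), np.float64(0.000656046153152845))
[0.59913696 0.1163463 ] [ 1.2835456   0.18602161 -0.76405586 -0.63053815 -0.33639817  1.09584422
  0.73826022]
[[0.56288206 0.09862957]
 [0.6011775  0.1546965 ]
 [0.63013687 0.09248339]] [0.59806548 0.11526982]
```

Request:
apply_moves([
  [10,-17,0,0,0,0,1],
  [18,-29,0,0,0,-1,1],
  [18,-29,0,0,0,0,1],
  [18,-29,10,0,0,0,1],
  [0,0,20,0,0,0,1],
  [0,0,15,0,0,0,1],
  [0,0,10,0,0,0,1],
  [0,0,0,0,0,0,1],
])

```text
t: 33.95
eef_pos: [0.599, 0.1206, 0.1633]
tool_rot: [0.003, 0.975, 0.221, -0.001]
contact_force: [0.5, -0.6, -2.0]
gripper_width: 0.329
```

Run:
```python
from plan import *
o=st();C=imaging.get_calibration('wrist');w=save('wrist','w23.png');s=save('scene','s23.png');b=save('side','d23.png')
cv2.imwrite('pics/z23.png',np.hstack([cv2.resize(s[150:290,250:390,::-1],(400,400),interpolation=cv2.INTER_CUBIC),cv2.resize(b[180:320,150:290,::-1],(400,400),interpolation=cv2.INTER_CUBIC)]))
plan([.599,.116,.115],Rmat(rot(o).as_matrix()[:,0],[0,0,-1]),1,1)
```

```text
t 33.95 p [0.599  0.1206 0.1633] R [[0.903, 0.43, -0.001], [0.43, -0.903, -0.005], [-0.003, 0.005, -1.0]] f [ 0.5 -0.6 -2. ] g 0.32916498218654505 q [ 0.36  0.62 -0.94  1.73  0.57  1.09 -0.32]
rotmag/row 0.2837755233024879 trans/row 50.1446415687675
[-3.0, 4.2, 49.9, 0.3, 0.0, 0.0, 1]
```

View pics/z23.png

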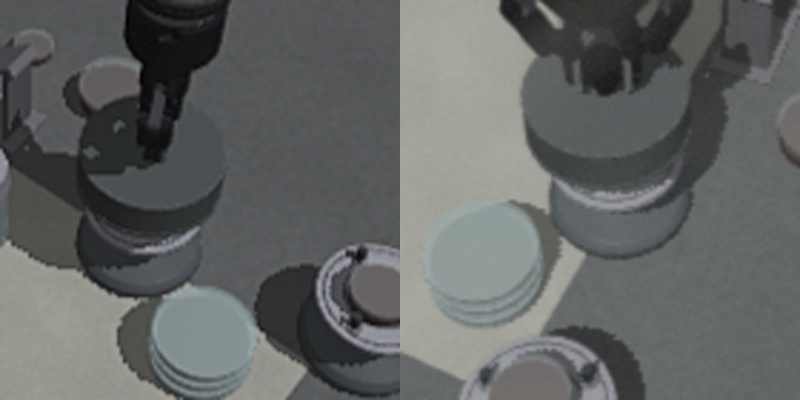

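Request:
apply_moves([
  [-3,4,0,0.3,0,0,1],
  [0,0,0,0,0,0,1],
  [0,0,6,0,0,0,1],
  [0,0,7,0,0,0,1],
  [0,0,7,0,0,0,1],
  [0,0,4,0,0,0,1],
  [0,0,0,0,0,0,1],
  [0,0,0,0,0,0,1],
])

```text
t: 35.1
eef_pos: [0.5993, 0.1157, 0.14]
tool_rot: [-0.0, 0.975, 0.22, 0.0]
contact_force: [-0.3, -0.9, -1.7]
gripper_width: 0.33
```

Run:
```python
from plan import *
o=st();w=save('wrist','w24.png');s=save('scene','s24.png');b=save('side','d24.png')
cv2.imwrite('pics/z24.png',np.hstack([cv2.resize(s[150:290,250:390,::-1],(400,400),interpolation=cv2.INTER_CUBIC),cv2.resize(b[180:320,150:290,::-1],(400,400),interpolation=cv2.INTER_CUBIC)]))
plan([.599,.116,.115],Rmat(rot(o).as_matrix()[:,0],[0,0,-1]),1,1)
```

```text
t 35.1 p [0.5993 0.1157 0.14  ] R [[0.903, 0.43, 0.001], [0.43, -0.903, 0.001], [0.001, -0.0, -1.0]] f [-0.3 -0.9 -1.7] g 0.3299677749195815 q [ 0.36  0.65 -0.92  1.75  0.59  1.04 -0.33]
rotmag/row 0.0657157984481346 trans/row 25.138326750101733
[-0.2, -0.5, 25.1, -0.0, -0.1, -0.0, 1]
```

View pics/z24.png

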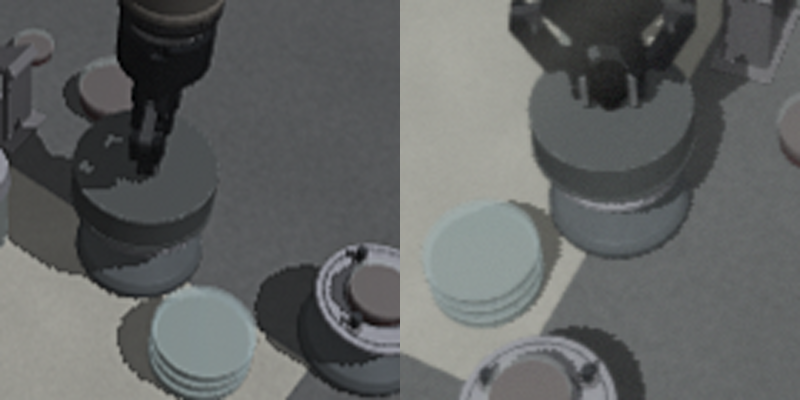

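Request:
apply_moves([
  [0,0,4,0,0,0,1],
  [0,0,5,0,0,0,1],
  [0,0,5,0,0,0,1],
  [0,0,5,0,0,0,1],
  [0,0,5,0,0,0,1],
  [0,0,3,0,0,0,1],
  [0,0,0,0,0,0,1],
  [0,0,0,0,0,0,1],
])

```text
t: 36.25
eef_pos: [0.5994, 0.1156, 0.1111]
tool_rot: [-0.0, 0.975, 0.22, 0.001]
contact_force: [0.1, 0.7, -1.7]
gripper_width: 0.332
```

Request:
apply_moves([
  [0,0,3,0,0,0,1],
  [0,0,3,0,0,0,1],
  [0,0,2,0,0,0,1],
  [0,0,1,0,0,0,1],
  [0,0,0,0,0,0,1],
  [0,0,0,0,0,0,1],
  [0,0,0,0,0,0,1],
  [0,0,0,0,0,0,1],
])

```text
t: 37.25
eef_pos: [0.5997, 0.1157, 0.1022]
tool_rot: [-0.0, 0.975, 0.22, 0.001]
contact_force: [0.8, 0.5, -0.6]
gripper_width: 0.333
```

Run:
```python
from plan import *
o=st();w=save('wrist','w25.png');s=save('scene','s25.png');b=save('side','d25.png');st()
cv2.imwrite('pics/z25.png',np.hstack([cv2.resize(s[150:290,250:390,::-1],(400,400),interpolation=cv2.INTER_CUBIC),cv2.resize(b[180:320,150:290,::-1],(400,400),interpolation=cv2.INTER_CUBIC)]))
```

```text
t 37.25 p [0.5997 0.1157 0.1022] R [[0.903, 0.429, 0.002], [0.429, -0.903, 0.0], [0.002, 0.0, -1.0]] f [ 0.8  0.5 -0.6] g 0.33276564100935385 q [ 0.34  0.69 -0.89  1.78  0.63  0.99 -0.36]
t 37.4 p [0.5997 0.1157 0.1022] R [[0.903, 0.429, 0.002], [0.429, -0.903, 0.0], [0.002, 0.0, -1.0]] f [-1.2 -1.2 -0.6] g 0.33571388651457035 q [ 0.34  0.69 -0.89  1.78  0.63  0.99 -0.36]
```

View pics/z25.png

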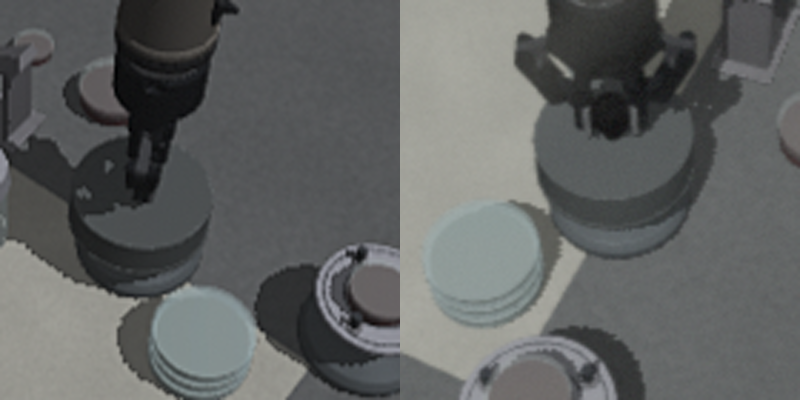

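Force has eased to about −0.6, so it may be just touching. I'll lower 1–2 mm more.

Request:
apply_moves([
  [0,0,1,0,0,0,1],
  [0,0,0,0,0,0,1],
  [0,0,1,0,0,0,1],
  [0,0,0,0,0,0,1],
  [0,0,0,0,0,0,1],
  [0,0,0,0,0,0,1],
  [0,0,0,0,0,0,1],
  [0,0,0,0,0,0,1],
])

```text
t: 38.4
eef_pos: [0.5999, 0.1159, 0.1021]
tool_rot: [0.001, 0.976, 0.22, 0.001]
contact_force: [-1.0, -0.9, 2.4]
gripper_width: 0.335
```

Run:
```python
from plan import *
for _ in range(3): st(); imaging.read_camera('side')
```

```text
t 38.4 p [0.5999 0.1159 0.1021] R [[0.903, 0.429, 0.002], [0.429, -0.903, -0.001], [0.002, 0.002, -1.0]] f [-1.  -0.9  2.4] g 0.3349487165563436 q [ 0.34  0.69 -0.89  1.78  0.64  0.99 -0.36]
t 38.45 p [0.6    0.1159 0.1021] R [[0.903, 0.429, 0.002], [0.429, -0.903, -0.001], [0.002, 0.002, -1.0]] f [-0.7 -0.8  1.8] g 0.3307740929633824 q [ 0.34  0.69 -0.89  1.78  0.64  0.99 -0.36]
t 38.5 p [0.5999 0.1159 0.1021] R [[0.903, 0.429, 0.002], [0.429, -0.903, -0.001], [0.002, 0.002, -1.0]] f [-1.9 -0.8  1.8] g 0.33222669513290454 q [ 0.34  0.69 -0.89  1.78  0.64  0.99 -0.36]
```

Request:
apply_moves([
  [0,0,0,0,0,0,0.3],
  [0,0,0,0,0,0,0.2],
  [0,0,0,0,0,0,0.0],
  [0,0,0,0,0,0,-0.3],
  [0,0,0,0,0,0,-0.5],
  [0,0,-15,0,0,0,-0.5],
  [0,0,-30,0,0,0,-0.5],
  [0,0,-40,0,0,0,-0.5],
])

```text
t: 39.55
eef_pos: [0.5986, 0.1156, 0.1879]
tool_rot: [-0.0, 0.975, 0.22, -0.001]
contact_force: [0.5, -0.0, -0.2]
gripper_width: 0.751
```

Request:
apply_moves([
  [0,15,-20,0,0,0,-0.5],
  [0,30,0,0,0,0,-0.5],
  [0,40,0,0,0,0,-0.5],
  [0,20,0,0,0,0,-0.5],
  [0,0,0,0,0,0,-0.5],
  [0,0,0,0,0,0,-0.5],
  [0,0,0,0,0,0,-0.5],
  [0,0,0,0,0,0,-0.5],
])

```text
t: 40.55
eef_pos: [0.6454, 0.0269, 0.2191]
tool_rot: [-0.001, 0.974, 0.225, 0.005]
contact_force: [-0.3, 0.1, 0.2]
gripper_width: 0.746
```

Run:
```python
from plan import *
o=st();C=imaging.get_calibration('wrist');np.save('w26.npy',C,allow_pickle=True);w=save('wrist','w26.png');s=save('scene','s26.png');b=save('side','d26.png')
cv2.imwrite('pics/z26.png',np.hstack([cv2.resize(s[170:290,270:420,::-1],(400,320),interpolation=cv2.INTER_CUBIC),cv2.resize(b[200:360,120:320,::-1],(400,320),interpolation=cv2.INTER_CUBIC)]))
```

```text
t 40.55 p [0.6454 0.0269 0.2191] R [[0.899, 0.438, 0.009], [0.438, -0.899, 0.005], [0.01, -0.0, -1.0]] f [-0.3  0.1  0.2] g 0.74649512793815 q [ 0.51  0.61 -0.96  1.6   0.53  1.19 -0.1 ]
```

View pics/z26.png

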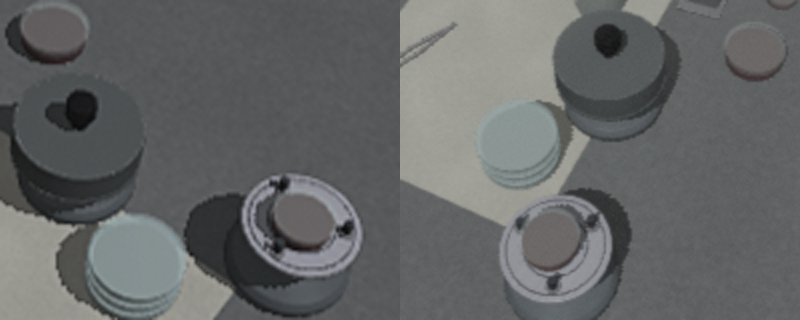

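View pics/w26.png

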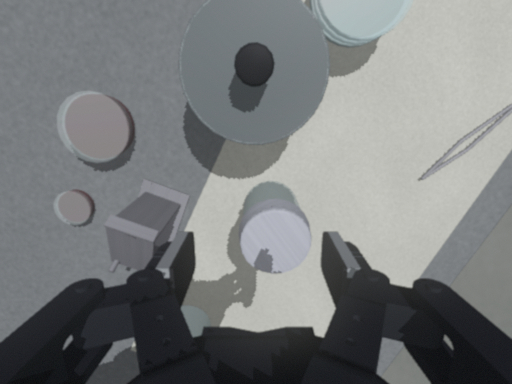

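Run:
```python
from h import *
C=np.load('w26.npy',allow_pickle=True).item()
print('knob',onz('wrist',254,64,.122,C),'top',onz('wrist',254.5,68,.093,C))
s=lambda x,y:(x*150/400+270,y*120/320+170); d=lambda x,y:(x*.5+120,y*.5+200)
print('dish sc',onz('scene',*s(303,219),.096),'plat',onz('scene',*s(301.5,226),.074))
print('dish side',onz('side',*d(552,240),.096) if 0 else onz('side',*d(152,239),.096),'plat',onz('side',*d(156,248),.074))
```

```text
knob [0.6014465  0.11464571 0.122     ] top [0.60167765 0.11495161 0.093     ]
dish sc [0.5605991 0.3368637 0.096    ] plat [0.55265555 0.33665378 0.074     ]
dish side [0.54882603 0.33468054 0.096     ] plat [0.54766965 0.33346075 0.074     ]
```

Request:
apply_moves([
  [10,-30,0,0,0,0,-0.5],
  [10,-49,0,0,0,0,-0.5],
  [10,-49,0,0,0,0,-0.5],
  [10,-49,0,0,0,0,-0.5],
  [10,-49,0,0,0,0,-0.5],
  [0,-19,0,0,0,0,-0.5],
  [0,0,0,0,0,0,-0.5],
  [0,0,0,0,0,0,-0.5],
])

```text
t: 41.7
eef_pos: [0.5839, 0.272, 0.2184]
tool_rot: [-0.0, 0.975, 0.221, 0.005]
contact_force: [-0.4, 0.3, 0.3]
gripper_width: 0.748
```

Run:
```python
from pc import *
from plan import *
o=st();C=imaging.get_calibration('wrist');np.save('w27.npy',C,allow_pickle=True);w=save('wrist','w27.png')
cv2.imwrite('pics/z27.png',cv2.resize(w[20:200,160:360,::-1],None,fx=3,fy=3,interpolation=cv2.INTER_CUBIC))
```

```text
t 41.7 p [0.5839 0.272  0.2184] R [[0.902, 0.432, 0.009], [0.432, -0.902, 0.003], [0.009, 0.002, -1.0]] f [-0.4  0.3  0.3] g 0.7478044800568041 q [ 0.12  0.61 -0.96  1.61  0.54  1.2  -0.51]
```

View pics/z27.png

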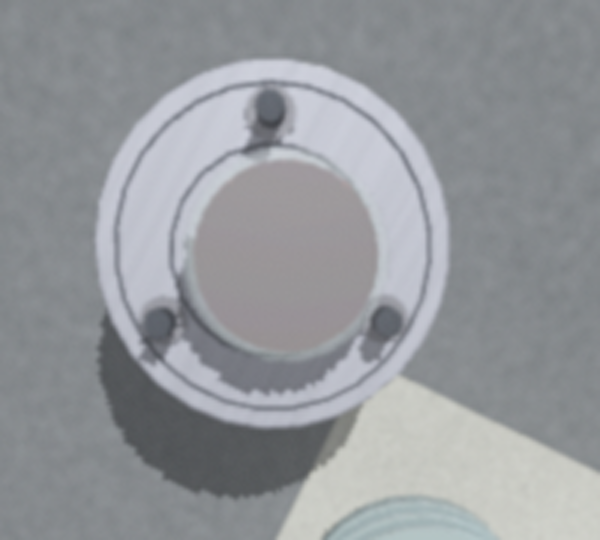

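Run:
```python
from h import *
C=np.load('w27.npy',allow_pickle=True).item();f=lambda x,y,z:onz('wrist',x/3+160,y/3+20,z,C)[:2]
d=f(284,255,.096);P=[f(269,105,.09),f(158,323,.09),f(386,322,.09)];c=f(272.5,242.5,.074)
print(d,c,np.mean(P,0),(d-c)*1000,(d-np.mean(P,0))*1000)
P=np.array([f(*p,.074) for p in [(97,240),(449,240),(273,58),(273,427)]]);print(P.mean(0),P)
```

```text
[0.55383233 0.33303328] [0.54910364 0.33463963] [0.55021569 0.33182606] [ 4.72869159 -1.60634967] [3.61663943 1.20722006]
[0.54977599 0.33367572] [[0.49989469 0.31198444]
 [0.59812259 0.35884719]
 [0.52720857 0.38166489]
 [0.57387813 0.28220635]]
```

Run:
```python
from h import *
st(); print(bot.hand_in())
```

```text
t 41.75 p [0.584  0.2719 0.2184] R [[0.902, 0.431, 0.009], [0.431, -0.902, 0.003], [0.009, 0.002, -1.0]] f [ 0.5 -0.7  0.1] g 0.7484078861947666 q [ 0.12  0.61 -0.96  1.61  0.54  1.2  -0.51]
the job is handed in; nothing more can be done
None
```

I finished the job and handed it in at about 42 s of the 72 s allowed; no verdict was reported.

- **Which platter binds:** I flicked both. The one at about (0.599, 0.116) had turned about 90° and was at a stop 0.6 s later, so it binds. The one at about (0.550, 0.332) ran on.
- **Dish:** I lifted it off the rest, set it down flat between the pins of the free platter while that stood still, and released it. A second flick turned the platter with the dish on it, visibly still running through the 0.5 s of pictures after the finger had left.
- **Cover:** I lowered it onto the binding platter until the wrist force showed contact, then released it.

**Last checks**
- **Cover centring:** it sits about 3 mm off the spindle axis. The knob and the hood top line up, so it is level.
- **Dish centring:** the wrist camera puts it 4–5 mm off the spindle axis, up from about 3 mm before the last flick; the limit is 9 mm. The pictures before hand-in disagreed: the scene camera gave about 8 mm and the side camera about 2 mm. I relied on the wrist view because it was closest, and the pins leave room for only about 5.5 mm.
- **Jars and dish stack:** they looked undisturbed in the pictures, but I did not measure them again.

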